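# Pack seven bottles into the round basket

## Robot

A 7-joint arm with a two-finger parallel gripper is mounted at the origin on the work surface. World frame = base frame: x ahead of the robot, y to its left, z up, the work surface at z = 0. Lengths are in m, angles in rad, forces in N, time in s.
With the tool pointing down it reaches from about 0.4 to 0.85 m from the base axis. Payload 10.4 kg.
Tool frame: the origin (TCP) lies between the finger pads; the fingertips stand 19 mm ahead of it and the grasp point (between the pads) is the TCP; z points along the fingers, y is the direction in which the jaws open and shut (so a half turn about z gives the same grasp; the last joint's range is limited). The gripper opens to 85 mm and grips with 20 to 120 N. Pads are 22 mm wide; open, the fingers measure 114 mm over their backs; the gripper's body (76 mm by 85 mm) begins 54 mm behind the grasp point. The pads swing forward as they close: fully open they stand 13 mm farther back than shut.
Start: joints at [1.118, 0.332, -0.065, 1.46, 0.022, 1.35, -0.088], TCP at [0.26, -0.568, 0.25] pointing down, gripper open.
Joint ranges: [-2.6, 2.6], [-0.5, 2.12], [-1.47, 1.34], [0.16, 2.42], [-1.27, 4.41], [0.06, 2.06], [-2.6, 2.6]. Speed limits (rad/s): [2.22, 2.22, 2.79, 2.79, 3.14, 3.14, 3.14].

## Interface

Orientations are given as a 3x3 rotation matrix whose columns are the frame's x, y, z axes.
In Python, from workcell import env, grab_frame gives the robot as it stands. The module is installed in compiled form; this text tells all that it offers.
- The arm moves only by the tool arm_command, never from a script. Its argument "rows" is text: rows parted by semicolons, each of 7 numbers parted by spaces: the turn, a rotation vector about the tool's x, y, z in rad, then the shift along the tool's x, y, z in m, then the finger opening in m, from 0 to 0.0854. A call has 1 to 20 rows; each row is the pose to reach, as a shift and turn from the pose commanded when the call began, along the tool's axes at that moment; what a row does not reach only later rows make up. A row lasts 1/10 s, in which the tool goes at most 50 mm and 8.59 degrees, less where a joint would pass 70% of its speed; a pose out of reach is approached as far as the arm can. A call with a gripper value outside its range is refused whole. The fingers move at their own pace and stop on an object; "squeeze" is the grip in N (left out, the last holds). Time passes only in rows, so rows that repeat a pose let the fingers close. It gives the time, the measured TCP pose, the force and the opening at its end, in the units of the state.
- env.read_state(): the state, without advancing time (a new reading comes with each control period).
- grab_frame(name): name is "scene" or "top" or "wrist"; returns a dict with "image" (400x640x3 uint8, red, green, blue), "intrinsics" (3x3 intrinsics, pixels), "k1" (the pictures are not rectified: a ray, as slopes to the right and down, at radius r is drawn at 1 + k1 r^2 times it, then the intrinsics apply), "extrinsics" (4x4, takes a point from world to camera coordinates). Camera axes: x right, y down, z forward; pixel columns grow to the right and rows downward; lengths in m; the calibration is good to about 2 mm. A picture is of the moment at which its call begins. There is no depth.
- env.sign_off(): hands the job in, once; it reports no verdict.
The state is a dict: "clock": time; "qpos": joint angles; "qd": joint speeds; "effort": joint torques, N m; "position": TCP position; "eef_rot": TCP orientation; "force": force on the tool from outside, world axes, zero at the start; "torque": the same for the moment, N m; "finger_gap": opening from 0.0 (shut) to 1.0 (fully open).
Only numpy, scipy, OpenCV 4.12 (cv2) and the standard library are available. Lean on these libraries where they do the work, as an engineer would, in place of code of your own. Each camera call takes 0.05 s, during which the arm holds its last target.

## Task

The lidded steel jar does not belong in the round basket: lift it out and stand it upright in the white tray. Then pack the three blue-capped bottles from the bench in with the four already there, one in the middle and six round it, so that all seven stand upright on the basket's floor. Set things down rather than dropping them, knock nothing over, and leave everything else on the bench where it is.

Things in the scene. Friction and masses are not known exactly. Their poses are not given: they have to be found in the camera images.
- basket: round perforated stainless basket, open on top, heavy and does not move. Outside diameter 156 mm over the beads, inside diameter 145 mm, wall 3 mm, rim 45 mm above the bench. Origin at the centre of its underside. Bottles 1 to 4 start (within 1 mm) 48 mm from its middle at 0, 60, 120 and 180 degrees from its x axis, counter-clockwise seen from above; the jar covers the middle and the places at 240 and 300
- basket_floor (a point): centre of the basket's inner floor, 4 mm above its underside. Seven bottles just fit: one in the middle and six round it, their centres 48 mm from the middle and 60 degrees apart, with 2 mm between bottles and 1.5 mm to the wall
- jar_mid (a point): centre (half-way up, 49 mm above its underside) of the steel jar with a black knob that stands in the basket at the start: straight sides, 52 mm diameter, lid 54 mm diameter with its top 62 mm up, then an upright round knob 20 mm in diameter from 62 to 98 mm up (its top). Loose, about 0.2 kg; the lid does not come off
- tray: shallow white tray 150 x 150 mm, open on top, rim 20 mm high, walls 4 mm; heavy and does not move. Origin at the centre of its underside, x and y along its sides
- tray_floor (a point): centre of the tray's inner floor, 4 mm above the bench
- bottle1_mid (a point): centre (half-way up, 52.5 mm above its underside, on its axis) of a narrow-mouth white bottle with a blue cap, 105 mm high: body 46 mm in diameter up to 54 mm, sloping shoulder to 64 mm, round cap 22 mm in diameter from 68 to 105 mm up; foot edge bevelled 3.5 mm. Loose, about 0.13 kg. Stands in the basket at the start
- bottle2_mid (a point): same kind of bottle as bottle1; Stands in the basket at the start
- bottle3_mid (a point): same kind of bottle as bottle1; Stands in the basket at the start
- bottle4_mid (a point): same kind of bottle as bottle1; Stands in the basket at the start
- bottle5_mid (a point): centre (half-way up, 52.5 mm above its underside, on its axis) of a narrow-mouth white bottle with a blue cap, 105 mm high: body 46 mm in diameter up to 54 mm, sloping shoulder to 64 mm, round cap 22 mm in diameter from 68 to 105 mm up; foot edge bevelled 3.5 mm. Loose, about 0.13 kg. Stands on the bench at the start
- bottle6_mid (a point): same kind of bottle as bottle5; Stands on the bench at the start
- bottle7_mid (a point): same kind of bottle as bottle5; Stands on the bench at the start
- tub: bystander: low wide white tub with a blue lid, 62 mm diameter, 56 mm high, among the bottles on the bench; origin under its centre
- tipbox: bystander: open pipette-tip box 85 x 125 x 54 mm, far side of the bench; origin under its centre
- timer: bystander: small white timer 60 x 75 x 22 mm, far side of the bench; origin under its centre
- spatula: bystander: steel spatula 170 mm long lying flat near the robot
There are look-alikes about, which are no part of the job. What is shaped like the part that bears bottle6_mid but pink is not meant.

How it is judged:
By the outcome, as a careful person would: the job done as asked, in the order asked, and still so for the second after the job is handed in, with the robot touching nothing.
It also fails if it takes over 72 s, if anything falls off the work surface, if the arm or the gripper's body presses on something with over 40 N, if the wrist force passes 120 N, or if a joint passes its speed limit or range.

## Working session

There is one attempt and no reset: what is moved stays moved. The work goes in short steps, Python scripts to look and compute and a tool call to move; the robot and the scene stay as the last step left them, time stands still between calls to the robot, and variables do not carry over. Pictures are saved under pics/ and viewed, and the job is handed in when it is done.

Besides the shell and the picture viewer there is one more tool, called after "Request:" as name(argument=value, ...), one argument or row to a line, values as JSON. arm_command: Moves the arm, as the interface text tells. Its arguments: {"type":"object","properties":{"rows":{"type":"string"},"squeeze":{"type":"number"}},"required":["rows"]}

```bash
ls; mkdir -p pics
python3 - <<'E'
from workcell import env, grab_frame
import cv2
s=env.read_state(); print(s['clock'],s['position'],s['eef_rot'],s['finger_gap'],s['force'])
for n in ("scene","top","wrist"):
    f=grab_frame(n); cv2.imwrite(f"pics/a_{n}.png",f["image"][:,:,::-1]); print(n,f["intrinsics"],f["k1"],f["extrinsics"])
E
```

```text
pics
0.0 [ 0.26029852 -0.56780257  0.24948898] [[ 9.09027300e-01  4.16736051e-01 -6.56374087e-04]
 [ 4.16736567e-01 -9.09026300e-01  1.34927220e-03]
 [-3.43709399e-05 -1.50006035e-03 -9.99998874e-01]] 1.0012471152124316 [ 0.79636422 -0.15226748 -0.13657377]
scene [[513.19960309   0.         315.29491234]
 [  0.         513.19960309 202.38192261]
 [  0.           0.           1.        ]] -0.03188619204888968 [[ 0.28499839  0.95847873  0.00971838 -0.14942628]
 [ 0.77238903 -0.22363802 -0.59447559 -0.3969459 ]
 [-0.56761881  0.17693095 -0.80405493  1.51496944]
 [ 0.          0.          0.          1.        ]]
top [[442.45180761   0.         320.48382981]
 [  0.         442.45180761 196.91267527]
 [  0.           0.           1.        ]] 0.03253078300657746 [[ 0.02744159 -0.99962097 -0.00220972 -0.02866066]
 [-0.99139619 -0.02693265 -0.12809462  0.57310133]
 [ 0.12798655  0.00570583 -0.99175949  0.87424274]
 [ 0.          0.          0.          1.        ]]
wrist [[349.80177548   0.         325.69191034]
 [  0.         349.80177548 198.23026501]
 [  0.           0.           1.        ]] -0.04407313830826446 [[ 0.41683443 -0.90898085 -0.00169528 -0.62371521]
 [-0.87349748 -0.40107733  0.27593321 -0.03658823]
 [-0.25149794 -0.11353764 -0.96117532  0.37942481]
 [ 0.          0.          0.          1.        ]]
```

View pics/a_scene.png

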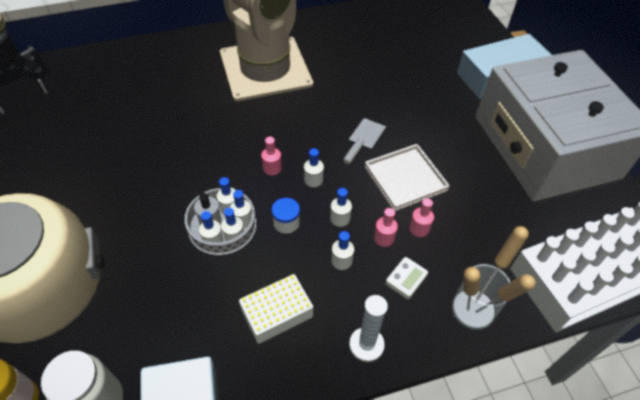

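View pics/a_top.png

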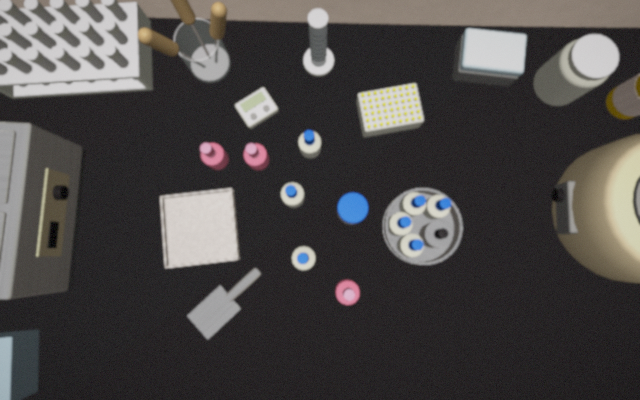

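View pics/a_wrist.png

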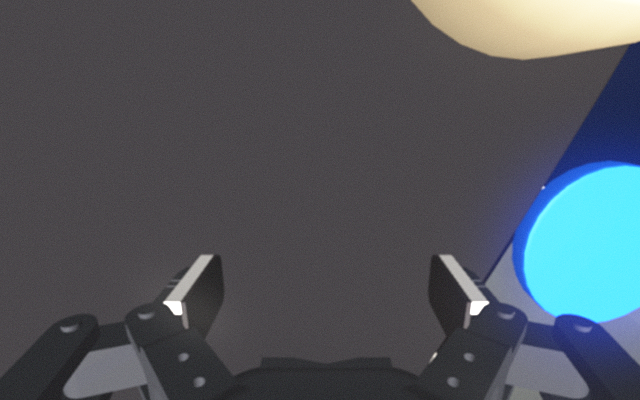

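The pictures show one basket in top at about (423,226), with four blue caps at (415,202), (440,205), (402,223) and (415,244) and the black knob at (441,234). Three blue-capped bottles stand on the bench in top at (309,138), (291,191) and (303,258). The pink look-alikes are at (213,153), (255,153) and (347,292), and the blue-lidded tub is at (352,208). The tray is at (199,228).

Next I'll triangulate from the two fixed views and crop in close.

```bash
cat > h.py <<'E'
import numpy as np, cv2
from workcell import env, grab_frame
def dist(f): return np.array([f["k1"],0,0,0,0.])
def rays(f,px):
    px=np.array(px,float).reshape(-1,1,2)
    n=cv2.undistortPoints(px,f["intrinsics"],dist(f)).reshape(-1,2)
    E=f["extrinsics"];R=E[:3,:3];t=E[:3,3]
    d=np.c_[n,np.ones(len(n))]@R
    return -R.T@t, d/np.linalg.norm(d,axis=1)[:,None]
def onplane(f,px,z):
    c,d=rays(f,px); return c+d*((z-c[2])/d[:,2])[:,None]
def proj(f,P):
    P=np.array(P,float).reshape(-1,3);E=f["extrinsics"]
    return cv2.projectPoints(P,cv2.Rodrigues(E[:3,:3])[0],E[:3,3],f["intrinsics"],dist(f))[0].reshape(-1,2)
def tri(c1,d1,c2,d2):
    A=np.stack([d1,-d2],1); s=np.linalg.lstsq(A,c2-c1,rcond=None)[0]
    p=c1+s[0]*d1;q=c2+s[1]*d2; return (p+q)/2,np.linalg.norm(p-q)
def blobs(img,kind='blue',amin=20):
    h=cv2.cvtColor(img,cv2.COLOR_RGB2HSV)
    if kind=='blue': m=cv2.inRange(h,(100,150,80),(128,255,255))
    n,l,s,c=cv2.connectedComponentsWithStats(m)
    return [(c[i],s[i]) for i in range(1,n) if s[i][4]>=amin],l
E
python3 - <<'E'
from h import *
F={n:grab_frame(n) for n in("scene","top")}
B={}
for n,f in F.items():
    b,l=blobs(f["image"]); B[n]=b
    print(n,[(c.round(1).tolist(),s[4]) for c,s in b])
# match cap centroids by triangulation
for c,s in B["top"]:
    c1,d1=rays(F["top"],c)
    for e,s2 in B["scene"]:
        c2,d2=rays(F["scene"],e); p,g=tri(c1,d1[0],c2,d2[0])
        if g<.012 and .02<p[2]<.13: print(c.round(0),e.round(0),p.round(4),round(g,4))
def up(f,b,name,k):
    x,y,w,h=b; cv2.imwrite(name,cv2.resize(f["image"][y:y+h,x:x+w,::-1],None,fx=k,fy=k,interpolation=cv2.INTER_CUBIC))
up(F["top"],(150,110,330,210),"pics/b_top.png",2.4)
up(F["scene"],(170,120,280,200),"pics/b_scene.png",2.8)
E
```

```text
scene [([313.5, 155.0], np.int32(136)), ([224.3, 184.0], np.int32(144)), ([341.9, 194.2], np.int32(143)), ([238.6, 196.9], np.int32(126)), ([285.1, 209.0], np.int32(584)), ([229.1, 215.1], np.int32(113)), ([206.5, 218.9], np.int32(128)), ([343.6, 238.0], np.int32(153))]
top [([308.6, 135.5], np.int32(104)), ([290.8, 191.1], np.int32(68)), ([352.6, 207.0], np.int32(802)), ([418.3, 201.0], np.int32(86)), ([443.5, 203.6], np.int32(99)), ([404.0, 221.9], np.int32(78)), ([415.6, 244.5], np.int32(83)), ([302.6, 257.7], np.int32(58))]
[309. 136.] [344. 238.] [0.6861 0.0123 0.0966] 0.0019
[291. 191.] [342. 194.] [0.576  0.0443 0.0939] 0.0001
[353. 207.] [285. 209.] [ 0.5525 -0.0786  0.0548] 0.0009
[418. 201.] [229. 215.] [ 0.5633 -0.2019  0.0949] 0.0011
[443. 204.] [207. 219.] [ 0.5595 -0.2497  0.0948] 0.0005
[404. 222.] [239. 197.] [ 0.5223 -0.1738  0.096 ] 0.0002
[416. 245.] [224. 184.] [ 0.4798 -0.1962  0.0975] 0.0015
[303. 258.] [314. 155.] [0.4494 0.0172 0.0942] 0.0002
```

View pics/b_top.png

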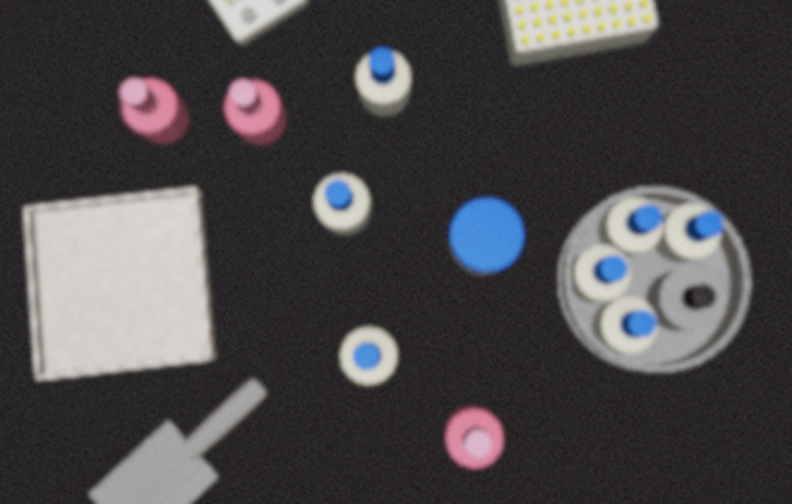

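View pics/b_scene.png

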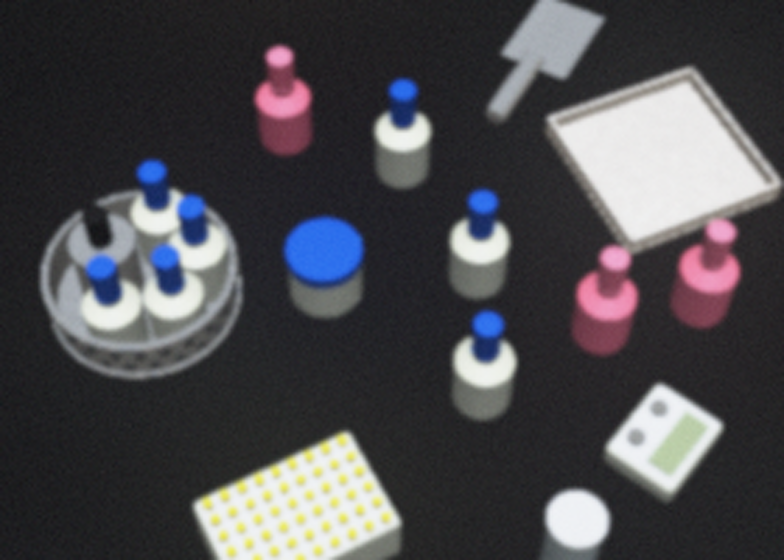

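The crops confirm the choice. The basket holds the black-knobbed jar and four blue-capped bottles, the three bench bottles with blue caps are 5 to 7, and the pink ones are look-alikes. Triangulated caps 1 and 4 are 96 mm apart, so the basket centre is about (0.520, -0.223).

Next, the knob and the wrist viewing pose.

Run:
```python
from h import *
s=env.read_state();R=s['eef_rot'];p=s['position']
f=grab_frame("wrist");E=f["extrinsics"];C=-E[:3,:3].T@E[:3,3]
print("cam in tool",(R.T@(C-p)).round(4)," optic axis in tool",(R.T@E[2,:3]).round(3))
F={n:grab_frame(n) for n in("scene","top")}
K={}
for n,(x,y,w,h) in dict(top=(430,225,22,18),scene=(198,190,16,16)).items():
    g=cv2.cvtColor(F[n]["image"],cv2.COLOR_RGB2GRAY)[y:y+h,x:x+w]
    m=(g<55).astype(np.uint8);nn,l,st,c=cv2.connectedComponentsWithStats(m)
    i=1+np.argmax(st[1:,4]);K[n]=c[i]+[x,y];print(n,K[n],st[i])
print(tri(rays(F["top"],K["top"])[0],rays(F["top"],K["top"])[1][0],*[(a if a.ndim==1 else a[0]) for a in rays(F["scene"],K["scene"])]))
# tray inner corners in top/scene: white region
for n,seed in dict(top=(199,228),scene=(405,178)).items():
    im=F[n]["image"];hsv=cv2.cvtColor(im,cv2.COLOR_RGB2HSV)
    m=cv2.inRange(hsv,(0,0,110),(180,70,255));nn,l,st,c=cv2.connectedComponentsWithStats(m)
    k=l[seed[1],seed[0]];cs,_=cv2.findContours((l==k).astype(np.uint8),0,1)
    r=cv2.minAreaRect(max(cs,key=len));print(n,r,onplane(F[n],cv2.boxPoints(r),.02).round(3).tolist(), onplane(F[n],[r[0]],.01).round(3))
tgt=np.array([.520,-.223,.25])
# tcp position so that basket centre at tip height images near centre: tool offset
print("shift tool to basket ctr",(R.T@(tgt-p)).round(4))
print(proj(f,p+R@np.array([0,0,.10])))
```

```text
cam in tool [ 0.0696 -0.0005 -0.1241]  optic axis in tool [-0.276 -0.     0.961]
top [437.51851852 233.85185185] [ 5  6  6  7 27]
scene [203.25       197.54310345] [  0   0  11  16 116]
(array([ 0.50058698, -0.24325903,  0.09097348]), np.float64(0.00923225851888158))
top ((198.243896484375, 227.69512939453125), (74.32042694091797, 77.41250610351562), 83.6598129272461) [[0.57, 0.332, 0.02], [0.593, 0.172, 0.02], [0.44, 0.147, 0.02], [0.419, 0.303, 0.02]] [[0.505 0.242 0.01 ]]
scene ((407.27508544921875, 175.7406768798828), (57.55791473388672, 71.29789733886719), 69.62356567382812) [[0.44, 0.151, 0.02], [0.408, 0.347, 0.02], [0.584, 0.32, 0.02], [0.608, 0.139, 0.02]] [[0.507 0.241 0.01 ]]
shift tool to basket ctr [ 3.798e-01 -2.055e-01  1.000e-04]
[[326.58263625 205.80510164]]
```

Request:
arm_command(
  rows="0 0 0 0.02 -0.04 0 0.05; 0 0 0 0.04 -0.08 0 0.05; 0 0 0 0.065 -0.12 -0.01 0.05; 0 0 0 0.095 -0.155 -0.01 0.05; 0 0 0 0.135 -0.185 -0.02 0.05; 0 0 0 0.18 -0.2 -0.02 0.05; 0 0 0 0.23 -0.2055 -0.02 0.05; 0 0 0 0.28 -0.2055 -0.02 0.05; 0 0 0 0.33 -0.2055 -0.02 0.05; 0 0 0 0.38 -0.2055 -0.02 0.05; 0 0 0 0.38 -0.2055 -0.02 0.05; 0 0 0 0.38 -0.2055 -0.02 0.05",
  squeeze=40,
)

```text
clock: 1.6
position: [0.5209, -0.2221, 0.2697]
eef_rot: [[0.908, 0.419, -0.001], [0.419, -0.908, 0.001], [-0.0, -0.001, -1.0]]
force: [-1.2, -1.3, 0.0]
finger_gap: 0.587
```

Run:
```python
from h import *
s=env.read_state();print(s['clock'],s['position'],s['eef_rot'].round(4).tolist(),s['finger_gap'],s['qpos'].round(2))
f=grab_frame("wrist");cv2.imwrite("pics/c_w.png",f["image"][:,:,::-1])
np.savez("w1.npz",image=f["image"],intrinsics=f["intrinsics"],k1=f["k1"],extrinsics=f["extrinsics"])
b,l=blobs(f["image"])
for c,st in b: print(c.round(1),st, onplane(f,c,.105).round(4))
```

```text
1.6 [ 0.52089589 -0.22211932  0.26974909] [[0.9081, 0.4187, -0.0007], [0.4187, -0.9081, 0.0008], [-0.0003, -0.001, -1.0]] 0.5869428002605742 [ 0.69  0.22 -0.43  1.57  0.09  1.37 -0.89]
[71.2  1.1] [63  0 16  4 46] [[0.5694 0.0161 0.105 ]]
[193.1  79.9] [ 165   43   69   72 2747] [[ 0.553  -0.0908  0.105 ]]
[324.4 116.4] [316 115  18   5  30] [[ 0.5704 -0.1973  0.105 ]]
[ 47. 143.] [  22  130   53   29 1152] [[0.4536 0.008  0.105 ]]
[376.6 155.5] [362 141  25  28 135] [[ 0.5598 -0.2499  0.105 ]]
[279.9 150.9] [270 144  18  20  63] [[ 0.5296 -0.1754  0.105 ]]
[267.1 165.9] [262 161  12  11  31] [[ 0.5134 -0.1706  0.105 ]]
[279.2 213.7] [266 194  28  35 462] [[ 0.4787 -0.196   0.105 ]]
```

View pics/c_w.png

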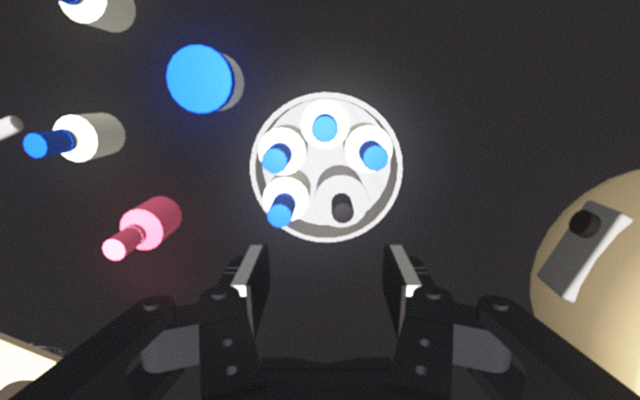

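The wrist picture shows the four cap tops near (275,160), (324,128), (375,156) and (280,215), the knob near (343,208), and the basket ellipse centred near (326,167).

Now to measure the cap tops with a brightness mask and the rim with an ellipse.

```bash
cat >> h.py <<'E'
def load(n):
    d=np.load(n);return {k:d[k] if d[k].ndim else float(d[k]) for k in d.files}
def save(f,n): np.savez(n,image=f["image"],intrinsics=f["intrinsics"],k1=f["k1"],extrinsics=f["extrinsics"])
def captops(f,amin=80):
    im=f["image"];h=cv2.cvtColor(im,cv2.COLOR_RGB2HSV)
    m=((h[...,0]>95)&(h[...,0]<118)&(h[...,1]>90)&(h[...,2]>190)).astype(np.uint8)
    m=cv2.morphologyEx(m,cv2.MORPH_OPEN,np.ones((3,3),np.uint8))
    n,l,s,c=cv2.connectedComponentsWithStats(m); out=[]
    for i in range(1,n):
        if s[i][4]<amin: continue
        cs,_=cv2.findContours((l==i).astype(np.uint8),0,1); (x,y),r=cv2.minEnclosingCircle(max(cs,key=len))
        out.append((c[i],s[i],(x,y,r)))
    return out
E
python3 - <<'E'
from h import *
f=load("w1.npz");im=f["image"]
h=cv2.cvtColor(im,cv2.COLOR_RGB2HSV)
for p in [(324,128),(276,162),(281,216),(285,206),(375,156),(379,149),(343,213),(341,203),(342,185)]: print(p,h[p[1],p[0]],im[p[1],p[0]])
for c,s,k in captops(f): print(c.round(1),s,np.round(k,1),onplane(f,c,.109).round(4))
cv2.imwrite("pics/c_crop.png",cv2.resize(im[85:250,240:420,::-1],None,fx=3.6,fy=3.6,interpolation=cv2.INTER_CUBIC))
E
```

```text
(324, 128) [ 97 123 255] [132 226 255]
(276, 162) [ 99 139 255] [116 212 255]
(281, 216) [100 157 255] [ 98 201 255]
(285, 206) [105 163 255] [ 92 171 255]
(375, 156) [ 99 139 255] [116 212 255]
(379, 149) [ 99 139 255] [116 214 255]
(343, 213) [132  13  95] [92 90 95]
(341, 203) [156  14  93] [93 88 92]
(342, 185) [120   2 246] [244 244 246]
[198.8  78.5] [ 166   44   67   70 3671] [199.8  78.1  35.8] [[ 0.5562 -0.096   0.109 ]]
[324.5 127.4] [313 114  24  27 526] [324.5 127.3  13.5] [[ 0.5627 -0.2009  0.109 ]]
[ 34.7 145.1] [ 23 133  25  25 498] [ 35.5 144.5  13.7] [[0.4492 0.0149 0.109 ]]
[374.6 157.1] [362 145  26  25 503] [374.6 157.2  12.9] [[ 0.5582 -0.2482  0.109 ]]
[274.4 159.8] [261 147  27  26 508] [273.9 160.2  13.5] [[ 0.5217 -0.1744  0.109 ]]
[279.1 215.1] [267 203  25  25 482] [279.4 215.3  13. ] [[ 0.4789 -0.1964  0.109 ]]
```

View pics/c_crop.png

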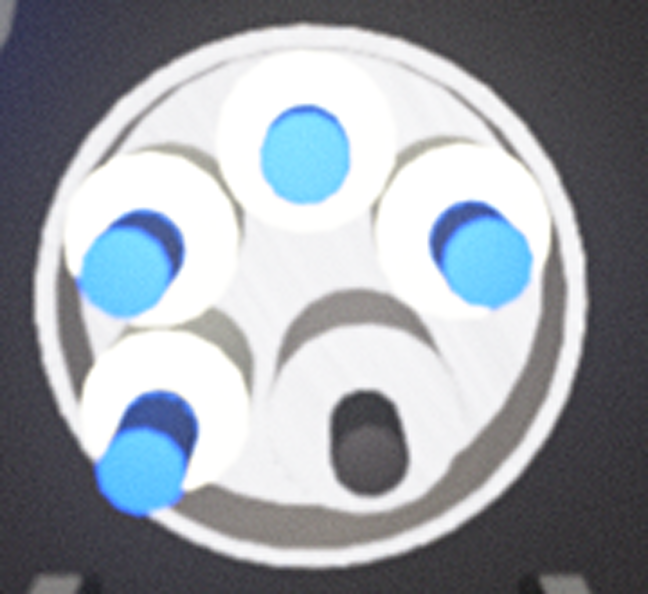

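```bash
cat >> h.py <<'E'
def knob(f,box):
    x,y,w,h=box
    g=cv2.cvtColor(f["image"],cv2.COLOR_RGB2GRAY)[y:y+h,x:x+w]
    m=((g>70)&(g<125)).astype(np.uint8);m=cv2.morphologyEx(m,cv2.MORPH_OPEN,np.ones((5,5),np.uint8))
    n,l,s,c=cv2.connectedComponentsWithStats(m)
    return [(c[i]+[x,y],s[i][2:]) for i in range(1,n) if s[i][4]>100]
E
python3 - <<'E'
from h import *
f=load("w1.npz")
for c,s in knob(f,(325,188,40,42)): print(c,s,onplane(f,c,.102))
P=[.5582,-.2482],[.5627,-.2009],[.5217,-.1744],[.4789,-.1964]
P=np.array(P)
M=(P[0]+P[3])/2; print(M,np.linalg.norm(P-M,axis=1),np.degrees(np.arctan2(*(P-M).T[::-1])))
# rigid fit
a=np.radians([0,60,120,180]);L=.048*np.c_[np.cos(a),np.sin(a)]
z=P@[1,1j];l=L@[1,1j];r=np.sum((z-z.mean())*np.conj(l-l.mean()));r/=abs(r);t=z.mean()-r*l.mean()
print(t,np.degrees(np.angle(r)),abs(z-(r*l+t))*1e3)
for k in (240,300): print(k,t+r*.048*np.exp(1j*np.radians(k)))
# rim outer ellipse
im=f["image"];g=cv2.cvtColor(im,cv2.COLOR_RGB2GRAY)
m=(g>130).astype(np.uint8); m[:,:245]=0;m[:,410:]=0;m[:88]=0;m[248:]=0
m[235:,:300]=0; m[235:,380:]=0
cs,_=cv2.findContours(m,0,1);c=max(cs,key=cv2.contourArea);e=cv2.fitEllipse(cv2.convexHull(c));print(e,onplane(f,[e[0]],.045))
E
```

```text
[342.21036585 211.85060976] [ 21  19 328] [[ 0.50243479 -0.24571877  0.102     ]]
[ 0.51855 -0.2223 ] [0.04735961 0.04906305 0.04800346 0.04735961] [-33.15319746  25.8599883   86.23753224 146.84680254]
(0.518939153979766-0.22233073178524887j) -33.38124251360308 [0.98263014 0.85185618 0.07161354 0.48107706]
240 (0.47602678910290513-0.24383721779936005j)
300 (0.5161081347756906-0.27024717291213307j)
((325.6204833984375, 167.0122833251953), (151.47097778320312, 154.14353942871094), 77.63984680175781) [[ 0.52256761 -0.22028783  0.045     ]]
```

Request:
arm_command(
  rows="0 0 0 -0.0267 0.0137 0.035 0.036; 0 0 0 -0.0267 0.0137 0.07 0.036; 0 0 0 -0.0267 0.0137 0.07 0.036; 0 0 0 -0.0267 0.0137 0.07 0.036",
)

```text
clock: 2.05
position: [0.5013, -0.247, 0.2014]
eef_rot: [[0.909, 0.416, 0.0], [0.416, -0.909, -0.0], [-0.0, 0.0, -1.0]]
force: [0.4, -0.3, 0.1]
finger_gap: 0.419
```

Run:
```python
from h import *
s=env.read_state();print(s['clock'],s['position'],s['finger_gap'])
f=grab_frame("wrist");cv2.imwrite("pics/d_w.png",f["image"][:,:,::-1]);save(f,"w2.npz")
a=load("w1.npz");R=s['eef_rot']
A=[c for c,_,_ in captops(a)];B=[c for c,_,_ in captops(f)]
k1=knob(a,(325,188,40,42))[0][0]
e=proj(f,onplane(a,k1,.102))[0].astype(int);print("exp",e)
ks=knob(f,(e[0]-30,e[1]-30,60,60));print(ks)
for k,_ in ks:
    c1,d1=rays(a,k1);c2,d2=rays(f,k);print("knob",tri(c1,d1[0],c2,d2[0]),onplane(f,k,.102))
for p in A:
  for q in B:
    c1,d1=rays(a,p);c2,d2=rays(f,q);x,g=tri(c1,d1[0],c2,d2[0])
    if g<.003 and .03<x[2]<.15: print(p.round(),q.round(),x.round(4),round(g,4),onplane(f,q,.109).round(4))
```

```text
2.05 [ 0.50125511 -0.24702718  0.20139341] 0.4192970588908262
exp [325 203]
[(array([325.77094972, 203.81564246]), array([ 27,  25, 537], dtype=int32))]
knob (array([ 0.50152724, -0.24632438,  0.09867168]), np.float64(4.3117952629310065e-05)) [[ 0.50247099 -0.24590309  0.102     ]]
[199.  78.] [142.  37.] [ 0.5496 -0.0752  0.0482] 0.0016 [[ 0.5522 -0.1062  0.109 ]]
[324. 127.] [300.  91.] [ 0.5618 -0.2011  0.0977] 0.0002 [[ 0.5618 -0.2019  0.109 ]]
[375. 157.] [367. 130.] [ 0.558  -0.2488  0.1061] 0.0 [[ 0.558  -0.2484  0.109 ]]
[274. 160.] [233. 135.] [ 0.5208 -0.1742  0.1059] 0.0004 [[ 0.5212 -0.1748  0.109 ]]
[279. 215.] [242. 208.] [ 0.4787 -0.1965  0.1087] 0.0002 [[ 0.4787 -0.1965  0.109 ]]
```

View pics/d_w.png

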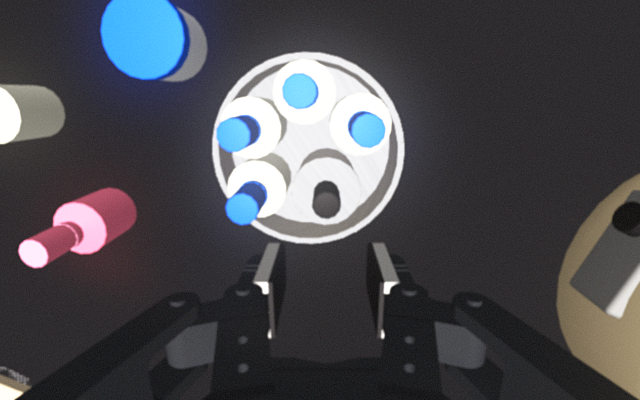

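Request:
arm_command(
  rows="0 0 0 0.0013 -0.0006 0.03 0.036; 0 0 0 0.0013 -0.0006 0.06 0.036; 0 0 0 0.0013 -0.0006 0.085 0.036; 0 0 0 0.0013 -0.0006 0.105 0.036; 0 0 0 0.0013 -0.0006 0.113 0.036; 0 0 0 0.0013 -0.0006 0.113 0.036; 0 0 0 0.0013 -0.0006 0.113 0.01; 0 0 0 0.0013 -0.0006 0.113 0.01; 0 0 0 0.0013 -0.0006 0.113 0.01; 0 0 0 0.0013 -0.0006 0.113 0.01; 0 0 0 0.0013 -0.0006 0.113 0.01",
  squeeze=50,
)

```text
clock: 3.2
position: [0.5039, -0.246, 0.0892]
eef_rot: [[0.909, 0.417, 0.003], [0.417, -0.909, -0.002], [0.002, 0.003, -1.0]]
force: [0.8, 0.0, 6.9]
finger_gap: 0.215
```

Run:
```python
from h import *
P=[]
for i in range(1):
    s=env.read_state();print(s['clock'],s['position'],s['finger_gap']*.0854,s['force'],s['eef_rot'].round(4).tolist())
f=grab_frame("scene");cv2.imwrite("pics/e_s.png",cv2.resize(f["image"][100:280,150:400,::-1],None,fx=3,fy=3))
```

```text
3.2 [ 0.50385038 -0.24599916  0.08924873] 0.018390933644813135 [0.76164535 0.01445037 6.87501449] [[0.9091, 0.4166, 0.0029], [0.4166, -0.9091, -0.0015], [0.002, 0.0026, -1.0]]
```

View pics/e_s.png

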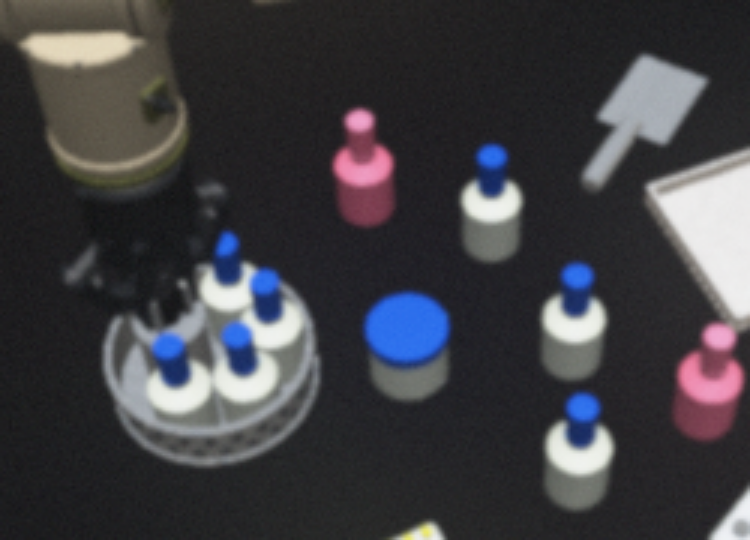

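Request:
arm_command(
  rows="0 0 0 0 0 -0.01 0.01; 0 0 0 0 0 -0.03 0.01; 0 0 0 0 0 -0.06 0.01; 0 0 0 0 0 -0.095 0.01; 0 0 0 0 0 -0.13 0.01; 0 0 0 0 0 -0.155 0.01; 0 0 0 0 0 -0.155 0.01",
)

```text
clock: 3.95
position: [0.5041, -0.2459, 0.2471]
eef_rot: [[0.909, 0.417, 0.006], [0.417, -0.909, -0.003], [0.004, 0.005, -1.0]]
force: [0.4, 0.4, -1.2]
finger_gap: 0.217
```

Run:
```python
from h import *
s=env.read_state();print(s['clock'],s['position'],s['finger_gap']*.0854,s['force'])
f=grab_frame("wrist");cv2.imwrite("pics/f_w.png",f["image"][:,:,::-1])
f=grab_frame("scene");cv2.imwrite("pics/f_s.png",cv2.resize(f["image"][100:280,150:400,::-1],None,fx=2,fy=2))
```

```text
3.95 [ 0.50413327 -0.24594364  0.24713633] 0.018569822576420737 [ 0.3706806   0.35194516 -1.22844884]
```

View pics/f_w.png

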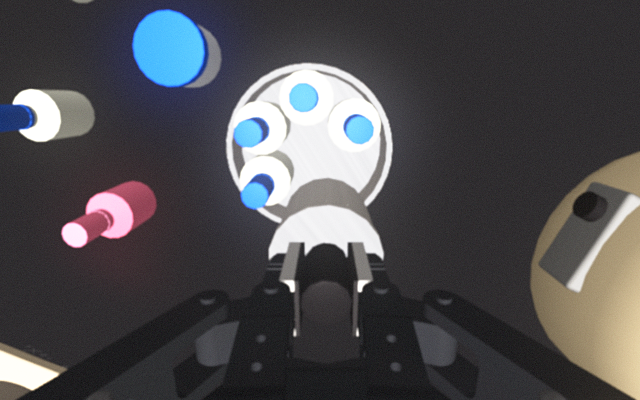

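View pics/f_s.png

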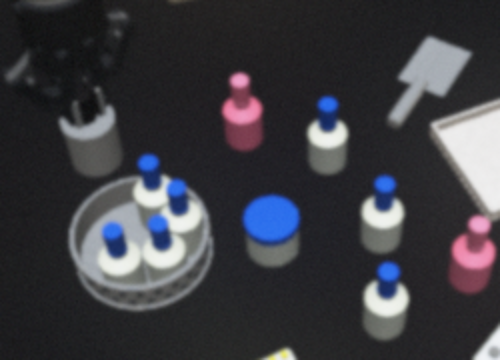

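Request:
arm_command(
  rows="0 0 0 0.009 -0.02 0 0.01; 0 0 0 0.028 -0.06 0 0.01; 0 0 0 0.047 -0.102 0 0.01; 0 0 0 0.066 -0.144 0 0.01; 0 0 0 0.086 -0.186 0 0.01; 0 0 0 0.106 -0.229 0 0.01; 0 0 0 0.126 -0.272 0 0.01; 0 0 0 0.146 -0.315 0 0.01; 0 0 0 0.166 -0.358 0 0.01; 0 0 0 0.184 -0.396 0 0.01; 0 0 0 0.198 -0.426 0 0.01; 0 0 0 0.205 -0.442 0 0.01; 0 0 0 0.205 -0.442 0 0.01; 0 0 0 0.205 -0.442 0 0.01",
)

```text
clock: 5.45
position: [0.5043, 0.2412, 0.2411]
eef_rot: [[0.909, 0.417, -0.002], [0.417, -0.909, -0.001], [-0.002, 0.0, -1.0]]
force: [-0.4, -0.2, -2.3]
finger_gap: 0.219
```

Run:
```python
from h import *
s=env.read_state();print(s['clock'],s['position'],s['finger_gap']*.0854,s['force'],s['eef_rot'].round(4).tolist(),s['qpos'].round(2))
f=grab_frame("wrist");cv2.imwrite("pics/g_w.png",f["image"][:,:,::-1])
R=s['eef_rot']
for x,y in ((1,1),(1,-1),(-1,1),(-1,-1)): pass
```

```text
5.45 [0.50432996 0.24124014 0.24112894] 0.018674326233984205 [-0.38236244 -0.22156456 -2.32763615] [[0.9088, 0.4172, -0.0019], [0.4172, -0.9088, -0.0009], [-0.0021, 0.0, -1.0]] [ 0.12  0.28 -0.76  1.62  0.2   1.33 -1.81]
```

View pics/g_w.png

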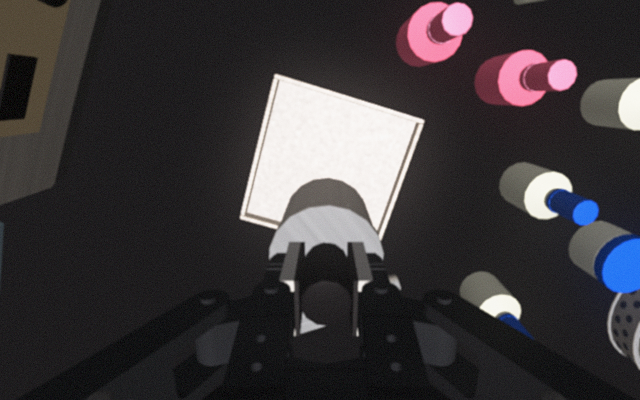

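Request:
arm_command(
  rows="0 0 0 0 0 0.025 0.01; 0 0 0 0 0 0.06 0.01; 0 0 0 0 0 0.095 0.01; 0 0 0 0 0 0.125 0.01; 0 0 0 0 0 0.14 0.01; 0 0 0 0 0 0.145 0.01; 0 0 0 0 0 0.148 0.01; 0 0 0 0 0 0.15 0.01; 0 0 0 0 0 0.151 0.01; 0 0 0 0 0 0.151 0.01",
)

```text
clock: 6.5
position: [0.5052, 0.2419, 0.092]
eef_rot: [[0.909, 0.417, 0.001], [0.417, -0.909, 0.0], [0.001, 0.0, -1.0]]
force: [-0.6, -0.2, -2.1]
finger_gap: 0.216
```

Run:
```python
from h import *
s=env.read_state();print(s['clock'],s['position'],s['finger_gap']*.0854,s['force'])
f=grab_frame("scene");cv2.imwrite("pics/h_s.png",cv2.resize(f["image"][40:240,300:500,::-1],None,fx=3,fy=3))
```

```text
6.5 [0.5051828  0.24185407 0.09198542] 0.018434535574334415 [-0.63387071 -0.17095691 -2.07855838]
```

View pics/h_s.png

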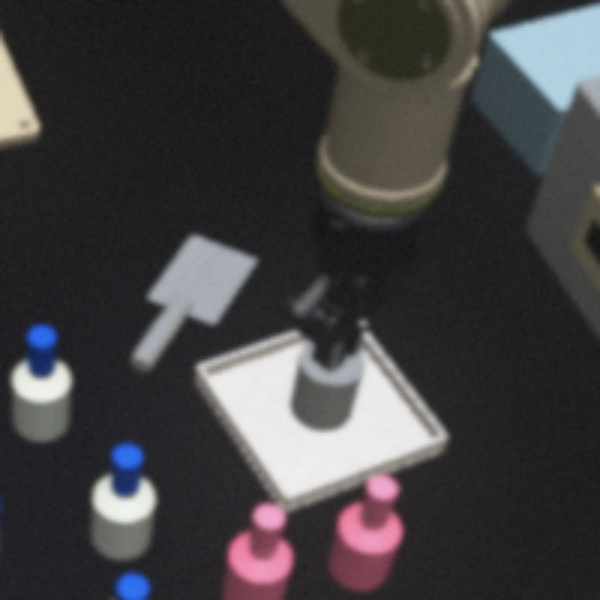

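Request:
arm_command(
  rows="0 0 0 0 0 0.001 0.01; 0 0 0 0 0 0.002 0.01; 0 0 0 0 0 0.003 0.01; 0 0 0 0 0 0.003 0.01",
)

```text
clock: 6.95
position: [0.5052, 0.2419, 0.0893]
eef_rot: [[0.909, 0.417, 0.001], [0.417, -0.909, -0.0], [0.001, 0.001, -1.0]]
force: [-2.6, -1.4, 10.2]
finger_gap: 0.214
```

Request:
arm_command(
  rows="0 0 0 0 0 0 0.045; 0 0 0 0 0 0 0.045; 0 0 0 0 0 0 0.045; 0 0 0 0 0 -0.01 0.045; 0 0 0 0 0 -0.04 0.045; 0 0 0 0 0 -0.08 0.045; 0 0 0 0 0 -0.12 0.045; 0 0 0 0 0 -0.15 0.045; 0 0 0 0 0 -0.15 0.045",
)

```text
clock: 7.85
position: [0.5063, 0.2431, 0.2435]
eef_rot: [[0.909, 0.417, 0.007], [0.417, -0.909, 0.003], [0.007, 0.0, -1.0]]
force: [0.8, 0.3, -0.4]
finger_gap: 0.526
```

Run:
```python
from h import *
s=env.read_state();R=s['eef_rot'];p=s['position'];print(s['clock'],p,s['finger_gap']*.0854,s['force'])
F={n:grab_frame(n) for n in("scene","top","wrist")}
cv2.imwrite("pics/i_w.png",F["wrist"]["image"][:,:,::-1])
for c,st,k in captops(F["wrist"]): print(c.round(1),st,onplane(F["wrist"],c,.105).round(4))
cv2.imwrite("pics/i_s.png",cv2.resize(F["scene"]["image"][100:260,300:500,::-1],None,fx=3,fy=3))
for g in ([.4494,.016,.24],[.576,.0443,.24],[.6861,.0123,.24]): print((R.T@(np.array(g)-p)).round(4))
```

```text
7.85 [0.50628883 0.24306803 0.24351367] 0.044940853282998836 [ 0.80334946  0.25502429 -0.36497087]
[586.9 214.7] [575 203  25  25 488] [[0.5754 0.045  0.105 ]]
[623.8 269.6] [ 604  241   36   54 1566] [[ 0.549  -0.0156  0.105 ]]
[-0.1464  0.1827  0.0025]
[-0.0195  0.2097  0.0035]
[0.0672 0.2847 0.0042]
```

View pics/i_w.png

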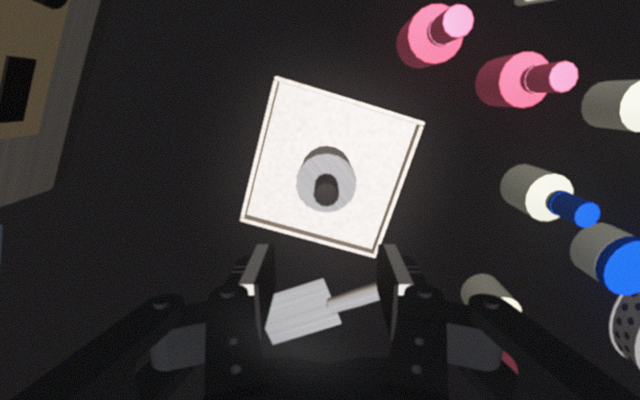

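View pics/i_s.png

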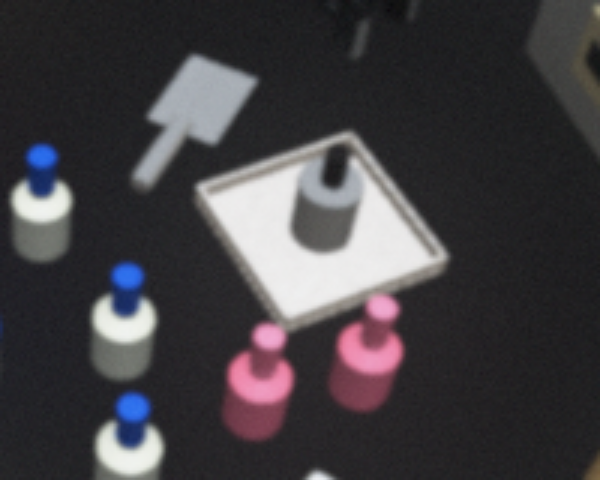

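Request:
arm_command(
  rows="0 0 0 -0.004 0.04 0 0.045; 0 0 0 -0.008 0.09 0 0.045; 0 0 0 -0.013 0.14 0 0.045; 0 0 0 -0.017 0.18 0.01 0.045; 0 0 0 -0.0195 0.209 0.02 0.045; 0 0 0 -0.0195 0.209 0.03 0.045; 0 0 0 -0.0195 0.209 0.03 0.045",
)

```text
clock: 8.7
position: [0.5729, 0.0431, 0.2057]
eef_rot: [[0.909, 0.416, -0.004], [0.416, -0.909, 0.0], [-0.004, -0.002, -1.0]]
force: [0.0, 1.1, -0.1]
finger_gap: 0.527
```

```bash
cat > near.py <<'E'
from h import *
import sys
nm=sys.argv[1]
s=env.read_state();R=s['eef_rot'];p=s['position'];print(s['clock'],p,R.round(4).tolist(),s['finger_gap']*.0854)
f=grab_frame("wrist");cv2.imwrite(f"pics/{nm}.png",f["image"][:,:,::-1]);save(f,nm+".npz")
for c,st,k in captops(f):
    q=onplane(f,c,.105)[0]; print(c.round(1),st[2:],q.round(4),"tool",(R.T@(q-p)).round(4))
E
python3 near.py j_w
```

```text
8.7 [0.5728736  0.04312035 0.20571248] [[0.9095, 0.4157, -0.0045], [0.4158, -0.9095, 0.0003], [-0.0039, -0.0022, -1.0]] 0.0450176360855575
[447.7  66.5] [ 34  36 975] [0.6837 0.0131 0.105 ] tool [0.0887 0.0736 0.1002]
[326.3 200.5] [ 31  30 737] [0.5755 0.0448 0.105 ] tool [ 0.0035 -0.0002  0.1007]
[446.5 262.1] [  67   62 2917] [ 0.5696 -0.0518  0.105 ] tool [-0.0421  0.0852  0.1007]
[605.8 343.1] [ 26  23 443] [ 0.5605 -0.206   0.105 ] tool [-0.1144  0.2216  0.1007]
[289.7 352.5] [ 26  12 213] [0.4518 0.0194 0.105 ] tool [-0.1196 -0.0285  0.1012]
```

View pics/j_w.png

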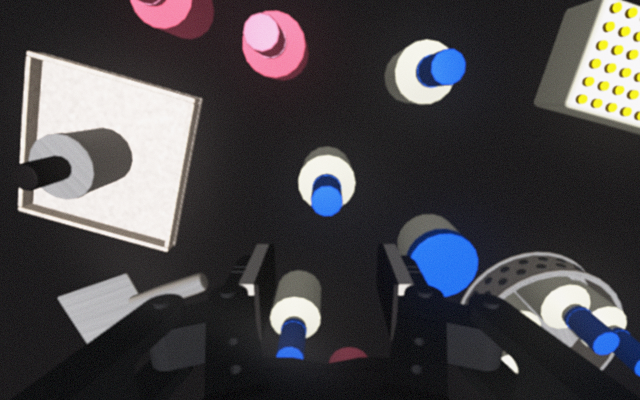

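Request:
arm_command(
  rows="0 0 0 0.0035 0 0.03 0.045; 0 0 0 0.0035 0 0.065 0.045; 0 0 0 0.0035 0 0.095 0.045; 0 0 0 0.0035 0 0.11 0.045; 0 0 0 0.0035 0 0.114 0.045; 0 0 0 0.0035 0 0.114 0.045; 0 0 0 0.0035 0 0.114 0.01; 0 0 0 0.0035 0 0.114 0.01; 0 0 0 0.0035 0 0.114 0.01; 0 0 0 0.0035 0 0.114 0.01; 0 0 0 0.0035 0 0.114 0.01; 0 0 0 0.0035 0 0.114 0.01",
)

```text
clock: 9.95
position: [0.5783, 0.0453, 0.096]
eef_rot: [[0.909, 0.417, 0.003], [0.417, -0.909, 0.0], [0.002, 0.001, -1.0]]
force: [-1.0, 0.4, 7.3]
finger_gap: 0.239
```

Request:
arm_command(
  rows="0 0 0 0 0 -0.01 0.01; 0 0 0 0 0 -0.03 0.01; 0 0 0 0 0 -0.06 0.01; 0 0 0 0 0 -0.1 0.01; 0 0 0 0 0 -0.14 0.01; 0 0 0 0 0 -0.16 0.01; 0 0 0 0 0 -0.16 0.01",
)

```text
clock: 10.65
position: [0.5786, 0.0454, 0.2586]
eef_rot: [[0.909, 0.417, 0.006], [0.417, -0.909, -0.0], [0.006, 0.003, -1.0]]
force: [0.1, 0.5, -1.2]
finger_gap: 0.24
```

```bash
python3 near.py k_w
```

```text
10.65 [0.57863159 0.0454393  0.25856672] [[0.909, 0.4167, 0.0061], [0.4167, -0.9091, -0.0001], [0.0055, 0.0026, -1.0]] 0.02047101504896337
[422.1  83.1] [ 27  28 610] [0.6836 0.013  0.105 ] tool [0.0811 0.0728 0.1542]
[424.2 248.4] [  59   55 2554] [ 0.5647 -0.0545  0.105 ] tool [-0.0552  0.0846  0.1535]
[325.6 298.5] [  54   48 2117] [0.4848 0.0027 0.105 ] tool [-0.104  -0.0007  0.153 ]
[560.8 312.6] [ 22  20 337] [ 0.5606 -0.2051  0.105 ] tool [-0.1216  0.2198  0.1535]
[301.2 325.6] [ 8 14 85] [0.4494 0.0114 0.105 ] tool [-0.1325 -0.0233  0.1528]
[597.7 332.8] [ 21  19 297] [ 0.5568 -0.2535  0.105 ] tool [-0.1452  0.2622  0.1535]
```

View pics/k_w.png

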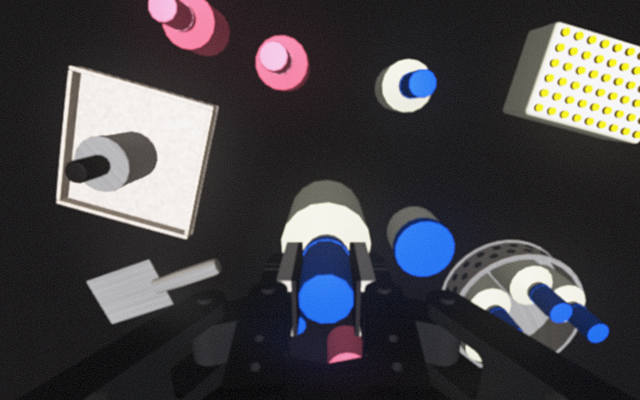

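Request:
arm_command(
  rows="0 0 0 -0.013 0.017 0 0.01; 0 0 0 -0.04 0.053 0 0.01; 0 0 0 -0.068 0.09 0 0.01; 0 0 0 -0.096 0.126 0 0.01; 0 0 0 -0.124 0.163 0 0.01; 0 0 0 -0.147 0.194 0.01 0.01; 0 0 0 -0.161 0.212 0.02 0.01; 0 0 0 -0.166 0.2185 0.02 0.01; 0 0 0 -0.166 0.2185 0.02 0.01; 0 0 0 -0.166 0.2185 0.02 0.01; 0 0 0 -0.166 0.2185 0.02 0.01",
)

```text
clock: 11.8
position: [0.5183, -0.2208, 0.2347]
eef_rot: [[0.908, 0.419, 0.001], [0.419, -0.908, 0.0], [0.001, 0.0, -1.0]]
force: [-0.5, 0.1, -1.7]
finger_gap: 0.24
```

```bash
cat > fit.py <<'E'
from h import *
import sys
# usage: fit.py name [held_top_minus_tcp]
nm=sys.argv[1]; dz=float(sys.argv[2]) if len(sys.argv)>2 else .009
s=env.read_state();R=s['eef_rot'];p=s['position'];print(s['clock'],p,R[:,2].round(4),'gap',s['finger_gap']*.0854,s['force'])
f=grab_frame("wrist");cv2.imwrite(f"pics/{nm}.png",f["image"][:,:,::-1]);save(f,nm+".npz")
exp=np.array([[.5589,-.2488],[.5622,-.2015],[.5216,-.1744],[.4790,-.1963],[.476,-.244],[.516,-.270],[.519,-.2225]])
ids=[];P=[]
for c,st,k in captops(f):
    q=onplane(f,c,.109)[0]; d=np.linalg.norm(exp-q[:2],axis=1);i=d.argmin()
    if d[i]<.012 and min(st[2],st[3])>15 and abs(st[2]-st[3])<9:
        ids.append(i);P.append(q[:2]);print('slot',i,c.round(1),st[2:],q.round(4))
    elif abs(c[0]-326)<15 and c[1]>240:
        h=onplane(f,c,p[2]+dz)[0];print("held px",c.round(1),st[2:],"axis",h.round(4),"tool off",(R.T@(h-p)).round(4))
P=np.array(P);a=np.radians([0,60,120,180,240,300]);L=np.array([.048*np.exp(1j*t) for t in a]+[0])
ok=[j for j,i in enumerate(ids) if i<4]
z=P[ok]@[1,1j];l=L[[ids[j] for j in ok]]
r=np.sum((z-z.mean())*np.conj(l-l.mean()));r/=abs(r);t=z.mean()-r*l.mean()
print("centre",t,np.degrees(np.angle(r)),"res mm",(abs(z-(r*l+t))*1e3).round(2))
for n,k in (("240",4),("300",5),("mid",6)):
    g=t+r*L[k]; w=np.array([g.real,g.imag,p[2]]); print(n,w[:2].round(4),"tool shift from TCP",(R.T@(w-p)).round(4))
E
python3 fit.py l_w
```

```text
11.8 [ 0.51825345 -0.22082086  0.2347139 ] [ 7.e-04  3.e-04 -1.e+00] gap 0.02047161089695364 [-0.5107919   0.13293287 -1.67142902]
slot 1 [327.2 129.1] [ 28  31 692] [ 0.5626 -0.2008  0.109 ]
slot 0 [384.6 163. ] [ 31  29 664] [ 0.5581 -0.2487  0.109 ]
slot 2 [270.2 165.9] [ 31  29 664] [ 0.5215 -0.1744  0.109 ]
slot 3 [273.6 227.3] [ 25  27 498] [ 0.4786 -0.1947  0.109 ]
held px [321.7 242.7] [ 39  16 158] axis [ 0.5357 -0.2106  0.2437] tool off [ 0.0201 -0.002  -0.009 ]
held px [325.6 298.3] [  56   51 2265] axis [ 0.5158 -0.2213  0.2437] tool off [-0.0024 -0.0006 -0.009 ]
centre (0.5185707043719064-0.22187362420872098j) -34.06408766697688 res mm [0.9  0.21 0.65 0.32]
240 [ 0.4754 -0.2429] tool shift from TCP [-0.0481  0.0021 -0.    ]
300 [ 0.5152 -0.2698] tool shift from TCP [-0.0233  0.0431 -0.    ]
mid [ 0.5186 -0.2219] tool shift from TCP [-0.0002  0.0011 -0.    ]
```

View pics/l_w.png

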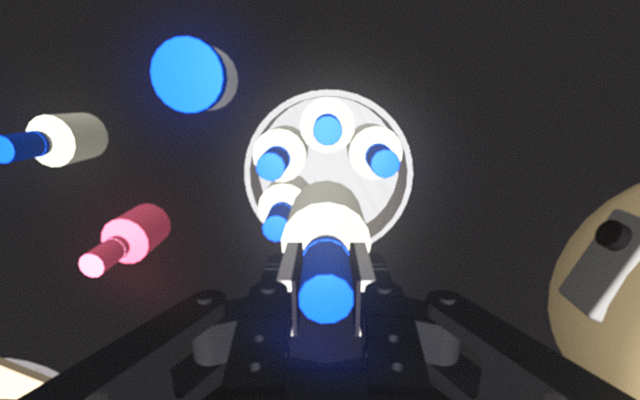

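Request:
arm_command(
  rows="0 0 0 0.0022 0.0014 0 0.01; 0 0 0 0.0022 0.0014 0.02 0.01; 0 0 0 0.0022 0.0014 0.05 0.01; 0 0 0 0.0022 0.0014 0.068 0.01; 0 0 0 0.0022 0.0014 0.075 0.01; 0 0 0 0.0022 0.0014 0.082 0.01; 0 0 0 0.0022 0.0014 0.089 0.01; 0 0 0 0.0022 0.0014 0.095 0.01; 0 0 0 0.0022 0.0014 0.095 0.01",
)

```text
clock: 12.75
position: [0.5199, -0.223, 0.1389]
eef_rot: [[0.909, 0.417, -0.0], [0.417, -0.909, 0.0], [-0.0, -0.0, -1.0]]
force: [0.3, 0.3, -0.8]
finger_gap: 0.239
```

```bash
python3 fit.py m_w
python3 - <<'E'
from h import *
f=grab_frame("scene");cv2.imwrite("pics/m_s.png",cv2.resize(f["image"][140:270,160:320,::-1],None,fx=4,fy=4))
E
```

```text
12.75 [ 0.51993025 -0.22303297  0.1388985 ] [-4.e-04  2.e-04 -1.e+00] gap 0.020375597389376117 [ 0.33008827  0.33262476 -0.75957027]
slot 1 [321.7 150.5] [  47   48 1747] [ 0.5619 -0.2012  0.109 ]
slot 0 [412.6 201.8] [  46   44 1568] [ 0.5579 -0.249   0.109 ]
slot 2 [232.4 206.6] [  44   44 1527] [ 0.5211 -0.1744  0.109 ]
held px [325.6 298.5] [  54   48 2125] axis [ 0.5174 -0.2235  0.1479] tool off [-0.0025 -0.0006 -0.009 ]
centre (0.5182609540391998-0.22230374298202354j) -33.86729534959842 res mm [0.59 0.19 0.4 ]
240 [ 0.4752 -0.2434] tool shift from TCP [-0.0492 -0.0001  0.    ]
300 [ 0.515  -0.2702] tool shift from TCP [-0.0241  0.0408 -0.    ]
mid [ 0.5183 -0.2223] tool shift from TCP [-0.0012 -0.0014  0.    ]
```

View pics/m_w.png

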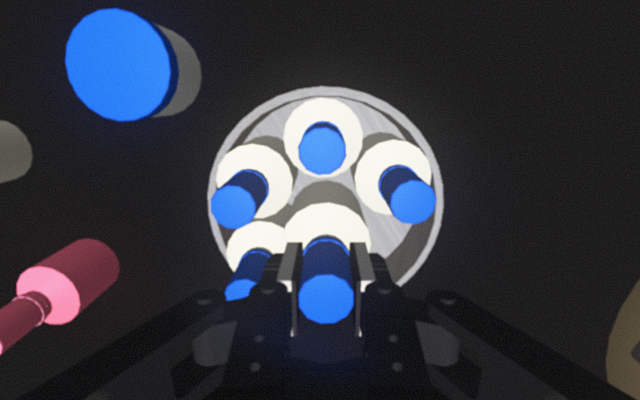

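View pics/m_s.png

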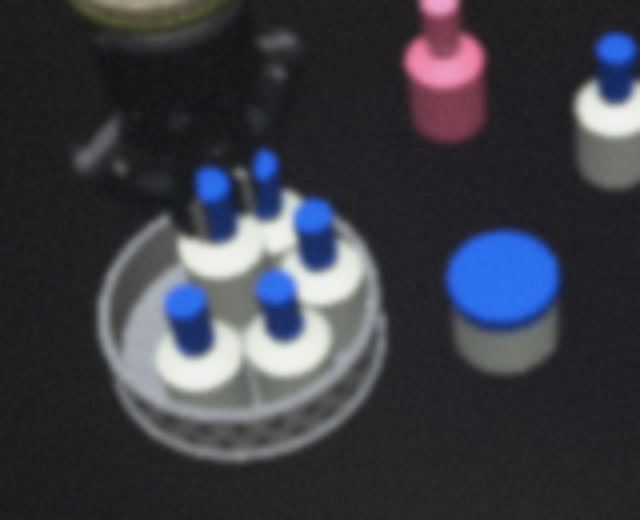

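Request:
arm_command(
  rows="0 0 0 0.001 -0.0006 0 0.01; 0 0 0 0.001 -0.0006 0.008 0.01; 0 0 0 0.001 -0.0006 0.018 0.01; 0 0 0 0.001 -0.0006 0.028 0.01; 0 0 0 0.001 -0.0006 0.034 0.01; 0 0 0 0.001 -0.0006 0.036 0.01; 0 0 0 0.001 -0.0006 0.037 0.01; 0 0 0 0.001 -0.0006 0.037 0.01",
)

```text
clock: 13.65
position: [0.5209, -0.2222, 0.1024]
eef_rot: [[0.909, 0.417, 0.0], [0.417, -0.909, -0.0], [0.0, 0.0, -1.0]]
force: [0.6, 0.1, -0.8]
finger_gap: 0.243
```

Request:
arm_command(
  rows="0 0 0 0 0 0.001 0.01; 0 0 0 0 0 0.002 0.01; 0 0 0 0 0 0.003 0.01; 0 0 0 0 0 0.003 0.01",
)

```text
clock: 14.05
position: [0.5211, -0.2222, 0.1001]
eef_rot: [[0.909, 0.417, 0.001], [0.417, -0.909, -0.001], [0.001, 0.001, -1.0]]
force: [-1.2, 1.2, 5.2]
finger_gap: 0.242
```

Request:
arm_command(
  rows="0 0 0 0 0 0 0.034; 0 0 0 0 0 0 0.034; 0 0 0 0 0 0 0.034; 0 0 0 0 0 -0.01 0.034; 0 0 0 0 0 -0.035 0.034; 0 0 0 0 0 -0.075 0.034; 0 0 0 0 0 -0.115 0.034; 0 0 0 0 0 -0.135 0.034; 0 0 0 0 0 -0.135 0.034",
)

```text
clock: 14.95
position: [0.5223, -0.2224, 0.2386]
eef_rot: [[0.909, 0.417, 0.006], [0.417, -0.909, -0.003], [0.004, 0.005, -1.0]]
force: [0.7, -0.2, -0.0]
finger_gap: 0.397
```

```bash
python3 fit.py n_w
python3 - <<'E'
from h import *
s=env.read_state();R=s['eef_rot'];p=s['position']
for g in ([.4494,.0158,p[2]],[.684,.013,p[2]]): print((R.T@(np.array(g)-p)).round(4))
E
```

```text
14.95 [ 0.52231193 -0.22244463  0.23864524] [ 0.0058 -0.0028 -1.    ] gap 0.0339305343098789 [ 0.67453029 -0.19846676 -0.03925387]
slot 1 [321.9 133.3] [ 27  31 671] [ 0.5628 -0.2009  0.109 ]
slot 0 [378.1 166.2] [ 30  29 637] [ 0.5582 -0.2485  0.109 ]
slot 2 [265.9 169.7] [ 30  29 644] [ 0.5214 -0.1743  0.109 ]
slot 6 [323.8 198.6] [ 26  27 586] [ 0.519  -0.2224  0.109 ]
slot 3 [271.8 230.5] [ 28  27 597] [ 0.4789 -0.1964  0.109 ]
centre (0.5188993848559209-0.22240641302108405j) -33.37486977083693 res mm [1.   0.81 0.35 0.44]
240 [ 0.476  -0.2439] tool shift from TCP [-0.0511  0.0002 -0.0002]
300 [ 0.5161 -0.2703] tool shift from TCP [-0.0256  0.0409  0.0001]
mid [ 0.5189 -0.2224] tool shift from TCP [-0.0031 -0.0015 -0.    ]
[ 0.0337 -0.2465 -0.0006]
[ 2.458e-01 -1.462e-01  1.000e-04]
```

View pics/n_w.png

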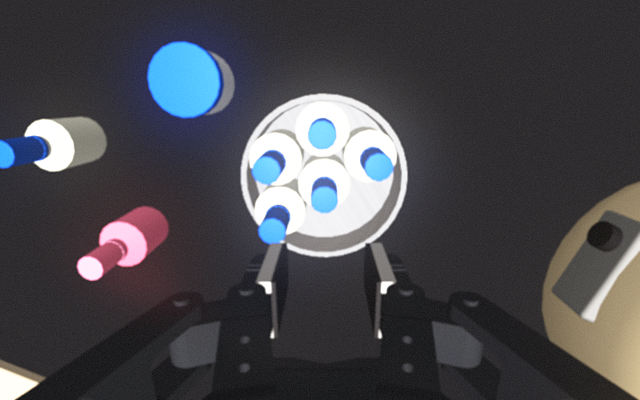

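Request:
arm_command(
  rows="0 0 0 0.004 -0.03 0 0.045; 0 0 0 0.01 -0.075 0 0.045; 0 0 0 0.017 -0.12 0 0.045; 0 0 0 0.024 -0.165 0 0.045; 0 0 0 0.03 -0.21 0.01 0.045; 0 0 0 0.033 -0.239 0.02 0.045; 0 0 0 0.0337 -0.2465 0.03 0.045; 0 0 0 0.0337 -0.2465 0.03 0.045; 0 0 0 0.0337 -0.2465 0.03 0.045",
)

```text
clock: 15.9
position: [0.4487, 0.0148, 0.204]
eef_rot: [[0.91, 0.416, -0.001], [0.416, -0.91, -0.0], [-0.001, -0.0, -1.0]]
force: [-0.1, 0.7, 0.1]
finger_gap: 0.527
```

```bash
python3 near.py o_w
```

```text
15.9 [0.44873531 0.01475128 0.20403879] [[0.9096, 0.4155, -0.0008], [0.4155, -0.9096, -0.0001], [-0.0007, -0.0003, -1.0]] 0.044987381667023846
[490.8 119. ] [  79   81 4901] [ 0.544  -0.0554  0.105 ] tool [0.0575 0.1034 0.099 ]
[321.7 206. ] [ 31  30 739] [0.4474 0.0178 0.105 ] tool [ 0.0001 -0.0033  0.099 ]
[619.1 225.5] [ 29  28 632] [ 0.521  -0.1782  0.105 ] tool [-0.0143  0.2055  0.099 ]
[607.  286.9] [ 27  25 541] [ 0.478  -0.2007  0.105 ] tool [-0.0628  0.2082  0.099 ]
```

View pics/o_w.png

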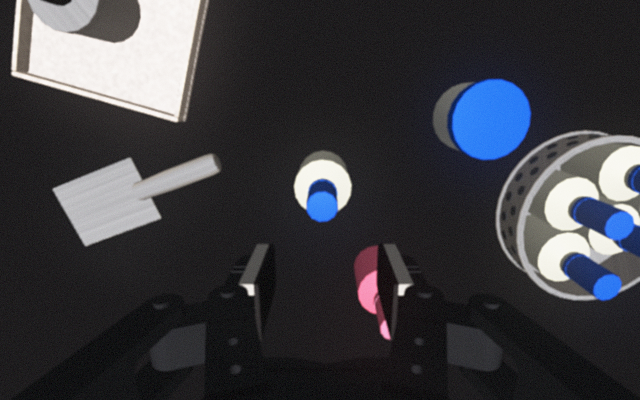

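Request:
arm_command(
  rows="0 0 0 -0.001 -0.003 0.03 0.045; 0 0 0 -0.001 -0.003 0.065 0.045; 0 0 0 -0.001 -0.003 0.09 0.045; 0 0 0 -0.001 -0.003 0.104 0.045; 0 0 0 -0.001 -0.003 0.107 0.045; 0 0 0 -0.001 -0.003 0.107 0.045; 0 0 0 -0.001 -0.003 0.107 0.01; 0 0 0 -0.001 -0.003 0.107 0.01; 0 0 0 -0.001 -0.003 0.107 0.01; 0 0 0 -0.001 -0.003 0.107 0.01; 0 0 0 -0.001 -0.003 0.107 0.01; 0 0 0 -0.001 -0.003 0.107 0.01",
)

```text
clock: 17.15
position: [0.4476, 0.0181, 0.0986]
eef_rot: [[0.909, 0.416, 0.003], [0.416, -0.909, -0.001], [0.002, 0.002, -1.0]]
force: [-1.0, -1.3, 6.6]
finger_gap: 0.238
```

Request:
arm_command(
  rows="0 0 0 0 0 -0.01 0.01; 0 0 0 0 0 -0.03 0.01; 0 0 0 0 0 -0.06 0.01; 0 0 0 0 0 -0.1 0.01; 0 0 0 0 0 -0.14 0.01; 0 0 0 0 0 -0.16 0.01; 0 0 0 0 0 -0.16 0.01",
)

```text
clock: 17.85
position: [0.4477, 0.0187, 0.2608]
eef_rot: [[0.909, 0.417, 0.005], [0.417, -0.909, -0.001], [0.005, 0.003, -1.0]]
force: [0.3, 0.0, -1.9]
finger_gap: 0.241
```

```bash
python3 near.py p_w
python3 - <<'E'
from h import *
s=env.read_state();R=s['eef_rot'];p=s['position']
for g in ([.476,-.2439,p[2]],[.5161,-.2703,p[2]]): print((R.T@(np.array(g)-p)).round(4))
E
```

```text
17.85 [0.44769171 0.01871311 0.26080545] [[0.9089, 0.417, 0.0054], [0.417, -0.9089, -0.0009], [0.0046, 0.0031, -1.0]] 0.020579623344317958
[466.2 117.6] [  65   66 3390] [ 0.5448 -0.0586  0.105 ] tool [0.0553 0.1103 0.1564]
[622.1 173.9] [ 23  25 454] [ 0.5625 -0.2046  0.105 ] tool [0.0105 0.2504 0.1566]
[569.6 203.8] [ 24  24 443] [ 0.5211 -0.1775  0.105 ] tool [-0.0158  0.2084  0.1564]
[611.3 228.6] [ 23  22 403] [ 0.5184 -0.2266  0.105 ] tool [-0.0388  0.2519  0.1564]
[561.9 255.5] [ 23  22 395] [ 0.4782 -0.1998  0.105 ] tool [-0.0641  0.2109  0.1562]
[325.5 289.2] [  54   49 2105] [ 0.3611 -0.0207  0.105 ] tool [-0.0959 -0.0008  0.1554]
[-0.0829  0.2507  0.0003]
[-0.0575  0.2914  0.0004]
```

View pics/p_w.png

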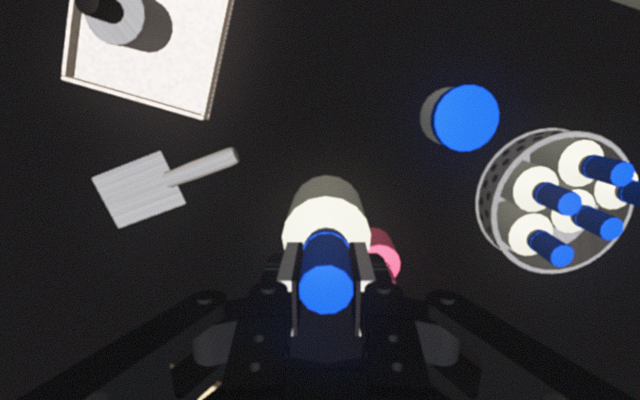

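Request:
arm_command(
  rows="0 0 0 -0.004 0.02 0 0.01; 0 0 0 -0.012 0.06 0 0.01; 0 0 0 -0.02 0.102 0 0.01; 0 0 0 -0.028 0.144 0 0.01; 0 0 0 -0.037 0.188 0 0.01; 0 0 0 -0.045 0.229 0 0.01; 0 0 0 -0.052 0.264 0.01 0.01; 0 0 0 -0.0565 0.286 0.02 0.01; 0 0 0 -0.0575 0.2914 0.02 0.01; 0 0 0 -0.0575 0.2914 0.02 0.01; 0 0 0 -0.0575 0.2914 0.02 0.01",
)

```text
clock: 19.0
position: [0.5157, -0.269, 0.2372]
eef_rot: [[0.908, 0.418, -0.0], [0.418, -0.908, 0.001], [0.0, -0.001, -1.0]]
force: [-0.2, -0.8, -1.0]
finger_gap: 0.237
```

```bash
python3 fit.py q_w .0064
```

```text
19.0 [ 0.51573528 -0.26901359  0.23718112] [-3.e-04  9.e-04 -1.e+00] gap 0.020243711828093116 [-0.2380103  -0.84609635 -0.98912121]
slot 1 [267.   97.6] [ 30  30 720] [ 0.5621 -0.2019  0.109 ]
slot 0 [326.  130.7] [ 29  30 680] [ 0.5585 -0.2488  0.109 ]
slot 2 [210.3 135.1] [ 30  30 704] [ 0.5211 -0.1746  0.109 ]
slot 6 [271.1 165.8] [ 29  29 639] [ 0.5186 -0.2229  0.109 ]
slot 3 [218.9 198.9] [ 29  28 622] [ 0.4787 -0.1966  0.109 ]
held px [325.5 289. ] [  55   50 2183] axis [ 0.5155 -0.2685  0.2436] tool off [-0.     -0.0006 -0.0064]
centre (0.5186550880569949-0.222815468840665j) -33.36222162548417 res mm [0.76 0.51 0.52 0.26]
240 [ 0.4757 -0.2443] tool shift from TCP [-0.026  -0.0391  0.    ]
300 [ 0.5158 -0.2707] tool shift from TCP [-0.0006  0.0016 -0.    ]
mid [ 0.5187 -0.2228] tool shift from TCP [ 0.022  -0.0407  0.    ]
```

View pics/q_w.png

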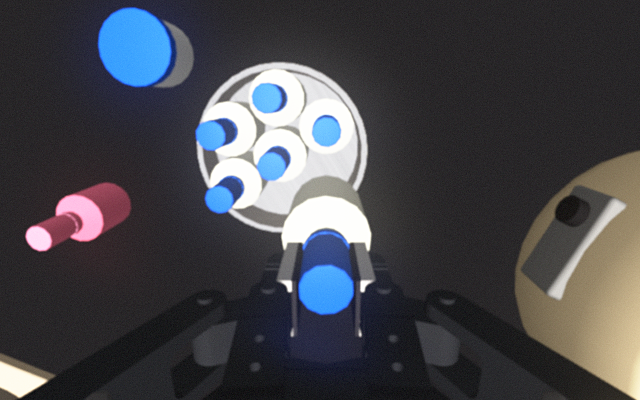

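Request:
arm_command(
  rows="0 0 0 0 0.0014 0 0.01; 0 0 0 0 0.0014 0.02 0.01; 0 0 0 0 0.0014 0.045 0.01; 0 0 0 0 0.0014 0.065 0.01; 0 0 0 0 0.0014 0.07 0.01; 0 0 0 0 0.0014 0.07 0.01; 0 0 0 0 0.0014 0.07 0.01",
)

```text
clock: 19.75
position: [0.5169, -0.2718, 0.1687]
eef_rot: [[0.909, 0.417, 0.002], [0.417, -0.909, -0.001], [0.001, 0.001, -1.0]]
force: [0.1, -0.5, -0.7]
finger_gap: 0.238
```

```bash
python3 fit.py r_w .0064
```

```text
19.75 [ 0.51690036 -0.2718376   0.1686843 ] [ 1.6e-03 -8.0e-04 -1.0e+00] gap 0.020338897884152742 [ 0.13073774 -0.4998938  -0.72675557]
slot 1 [237.3  97.3] [  42   42 1382] [ 0.5618 -0.2013  0.109 ]
slot 0 [320. 143.] [  39   40 1257] [ 0.5581 -0.2491  0.109 ]
slot 2 [163.1 148.5] [  39   40 1215] [ 0.5211 -0.1745  0.109 ]
slot 6 [246.1 189.7] [  38   37 1125] [ 0.5184 -0.223   0.109 ]
slot 3 [177.9 232.6] [ 37  34 993] [ 0.4787 -0.1966  0.109 ]
held px [325.5 289.1] [  54   49 2107] axis [ 0.5166 -0.2713  0.1751] tool off [-0.0001 -0.0006 -0.0064]
centre (0.5184802909170585-0.22268742983768486j) -33.41573766322806 res mm [0.41 0.41 0.41 0.42]
240 [ 0.4756 -0.2442] tool shift from TCP [-0.026  -0.0424 -0.0001]
300 [ 0.5156 -0.2706] tool shift from TCP [-0.0006 -0.0017 -0.    ]
mid [ 0.5185 -0.2227] tool shift from TCP [ 0.0219 -0.044  -0.    ]
```

View pics/r_w.png

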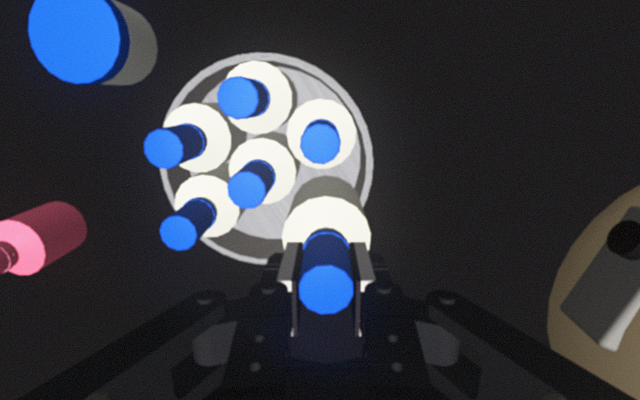

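Request:
arm_command(
  rows="0 0 0 -0.0005 -0.001 0 0.01; 0 0 0 -0.0005 -0.001 0.006 0.01; 0 0 0 -0.0005 -0.001 0.012 0.01; 0 0 0 -0.0005 -0.001 0.018 0.01; 0 0 0 -0.0005 -0.001 0.024 0.01; 0 0 0 -0.0005 -0.001 0.03 0.01; 0 0 0 -0.0005 -0.001 0.03 0.01",
)

```text
clock: 20.5
position: [0.5149, -0.2708, 0.1361]
eef_rot: [[0.909, 0.417, -0.001], [0.417, -0.909, 0.001], [-0.001, -0.001, -1.0]]
force: [0.2, 0.5, -1.6]
finger_gap: 0.237
```

```bash
python3 fit.py s_w .0064
```

```text
20.5 [ 0.51487683 -0.27084344  0.13614063] [-1.4e-03  8.0e-04 -1.0e+00] gap 0.02023480386339588 [ 0.16344713  0.52519393 -1.58265604]
slot 1 [222.5  93.4] [  50   52 2038] [ 0.5618 -0.2013  0.109 ]
slot 0 [322.9 149. ] [  49   48 1833] [ 0.5581 -0.249   0.109 ]
slot 2 [134.3 155.3] [  47   47 1713] [ 0.5211 -0.1745  0.109 ]
slot 6 [234.3 204.5] [  46   44 1578] [ 0.5184 -0.223   0.109 ]
slot 3 [154.2 254.6] [  43   40 1345] [ 0.4787 -0.1966  0.109 ]
held px [325.5 289.2] [  54   49 2098] axis [ 0.5145 -0.2703  0.1425] tool off [-0.0001 -0.0006 -0.0064]
centre (0.5184578356018026-0.22268158821278278j) -33.442246821684485 res mm [0.42 0.44 0.39 0.43]
240 [ 0.4755 -0.2441] tool shift from TCP [-0.0246 -0.0407  0.0001]
300 [ 0.5156 -0.2706] tool shift from TCP [ 0.0007  0.0001 -0.    ]
mid [ 0.5185 -0.2227] tool shift from TCP [ 0.0233 -0.0423  0.    ]
```

View pics/s_w.png

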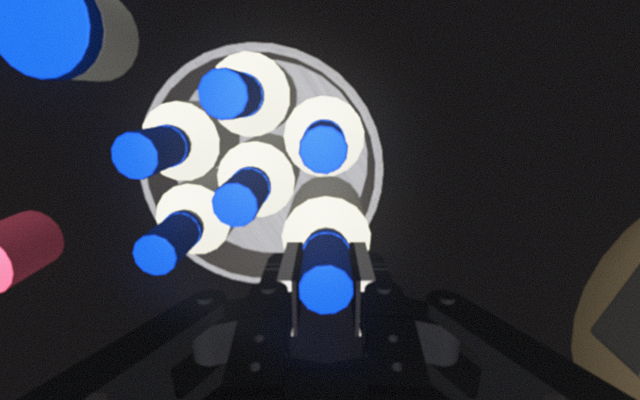

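Request:
arm_command(
  rows="0 0 0 0.0007 0.0004 0 0.01; 0 0 0 0.0007 0.0004 0.006 0.01; 0 0 0 0.0007 0.0004 0.012 0.01; 0 0 0 0.0007 0.0004 0.018 0.01; 0 0 0 0.0007 0.0004 0.024 0.01; 0 0 0 0.0007 0.0004 0.029 0.01; 0 0 0 0.0007 0.0004 0.031 0.01; 0 0 0 0.0007 0.0004 0.031 0.01",
)

```text
clock: 21.35
position: [0.5159, -0.2711, 0.1058]
eef_rot: [[0.909, 0.417, -0.001], [0.417, -0.909, 0.0], [-0.0, -0.001, -1.0]]
force: [0.1, 2.5, -2.3]
finger_gap: 0.239
```

Request:
arm_command(
  rows="0 0 0 0 0 0.001 0.01; 0 0 0 0 0 0.002 0.01; 0 0 0 0 0 0.002 0.01",
)

```text
clock: 21.65
position: [0.5163, -0.2712, 0.1044]
eef_rot: [[0.909, 0.417, 0.0], [0.417, -0.909, -0.0], [0.0, 0.0, -1.0]]
force: [-0.6, 1.6, -2.2]
finger_gap: 0.239
```

Request:
arm_command(
  rows="0 0 0 0 0 0.001 0.01; 0 0 0 0 0 0.002 0.01; 0 0 0 0 0 0.002 0.01",
)

```text
clock: 21.95
position: [0.5165, -0.2712, 0.1026]
eef_rot: [[0.909, 0.417, 0.001], [0.417, -0.909, -0.0], [0.0, 0.001, -1.0]]
force: [-0.2, 2.0, 1.9]
finger_gap: 0.238
```

Request:
arm_command(
  rows="0 0 0 0 0 0 0.034; 0 0 0 0 0 0 0.034; 0 0 0 0 0 0 0.034; 0 0 0 0 0 -0.01 0.034; 0 0 0 0 0 -0.035 0.034; 0 0 0 0 0 -0.075 0.034; 0 0 0 0 0 -0.115 0.034; 0 0 0 0 0 -0.135 0.034; 0 0 0 0 0 -0.135 0.034",
)

```text
clock: 22.85
position: [0.5176, -0.2718, 0.2418]
eef_rot: [[0.909, 0.417, 0.006], [0.417, -0.909, -0.003], [0.004, 0.005, -1.0]]
force: [0.0, 0.4, 0.1]
finger_gap: 0.397
```

```bash
python3 fit.py t_w
python3 - <<'E'
from h import *
s=env.read_state();R=s['eef_rot'];p=s['position']
for g in ([.684,.013,p[2]],): print((R.T@(np.array(g)-p)).round(4))
E
```

```text
22.85 [ 0.51764078 -0.27175702  0.2418073 ] [ 0.0057 -0.0033 -1.    ] gap 0.03386525524556475 [0.0351454  0.37972402 0.14917086]
slot 1 [262.4  99.3] [ 29  29 689] [ 0.5621 -0.202   0.109 ]
slot 0 [320.5 131.1] [ 27  31 648] [ 0.5588 -0.2488  0.109 ]
slot 2 [206.6 136.2] [ 30  30 694] [ 0.5211 -0.1745  0.109 ]
slot 6 [266.6 166. ] [ 30  29 624] [ 0.5188 -0.2229  0.109 ]
slot 5 [323.6 194.3] [ 26  28 604] [ 0.5165 -0.2706  0.109 ]
slot 3 [215.3 198.9] [ 29  28 620] [ 0.4788 -0.1966  0.109 ]
centre (0.5187727287313764-0.22284543164303824j) -33.31650525874552 res mm [0.83 0.41 0.61 0.13]
240 [ 0.4759 -0.2444] tool shift from TCP [-0.0266 -0.0423 -0.0003]
300 [ 0.516  -0.2708] tool shift from TCP [-0.0011 -0.0016 -0.    ]
mid [ 0.5188 -0.2228] tool shift from TCP [ 0.0214 -0.044  -0.0002]
[ 0.2705 -0.189  -0.    ]
```

View pics/t_w.png

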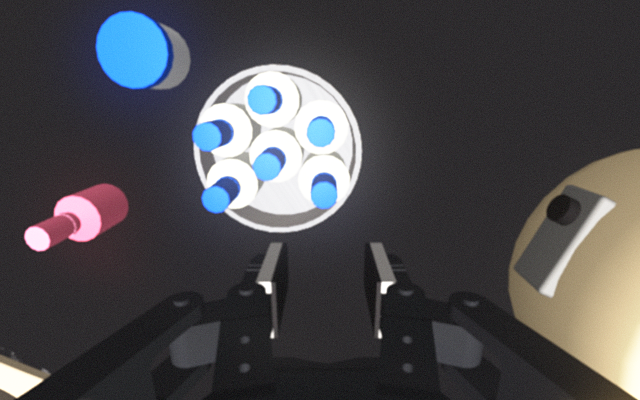

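Request:
arm_command(
  rows="0 0 0 0.02 -0.014 0 0.045; 0 0 0 0.06 -0.042 0 0.045; 0 0 0 0.1 -0.07 0 0.045; 0 0 0 0.14 -0.098 0 0.045; 0 0 0 0.18 -0.126 0 0.045; 0 0 0 0.22 -0.154 0.01 0.045; 0 0 0 0.252 -0.176 0.02 0.045; 0 0 0 0.2675 -0.188 0.03 0.045; 0 0 0 0.2675 -0.188 0.03 0.045; 0 0 0 0.2675 -0.188 0.03 0.045",
)

```text
clock: 23.9
position: [0.6805, 0.011, 0.2061]
eef_rot: [[0.909, 0.417, -0.002], [0.417, -0.909, -0.0], [-0.002, -0.001, -1.0]]
force: [0.2, -1.1, 0.8]
finger_gap: 0.523
```

```bash
python3 near.py u_w
```

```text
23.9 [0.68045925 0.01095423 0.20614771] [[0.9088, 0.4172, -0.0021], [0.4172, -0.9088, -0.0004], [-0.0021, -0.0005, -1.0]] 0.04468031003344162
[325.9 199.5] [ 31  30 741] [0.6838 0.013  0.105 ] tool [ 0.0041 -0.0004  0.1011]
[354.  341.2] [  64   43 2097] [ 0.5899 -0.0538  0.105 ] tool [-0.1091  0.0211  0.1014]
```

View pics/u_w.png

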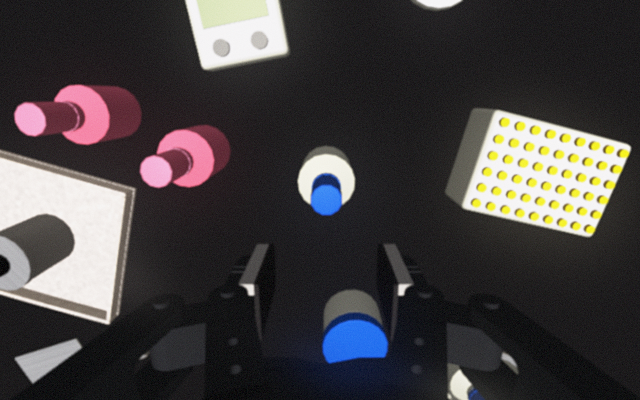

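Request:
arm_command(
  rows="0 0 0 0.0025 0 0.03 0.045; 0 0 0 0.0025 0 0.065 0.045; 0 0 0 0.0025 0 0.09 0.045; 0 0 0 0.0025 0 0.105 0.045; 0 0 0 0.0025 0 0.109 0.045; 0 0 0 0.0025 0 0.109 0.045; 0 0 0 0.0025 0 0.109 0.01; 0 0 0 0.0025 0 0.109 0.01; 0 0 0 0.0025 0 0.109 0.01; 0 0 0 0.0025 0 0.109 0.01; 0 0 0 0.0025 0 0.109 0.01; 0 0 0 0.0025 0 0.109 0.01",
)

```text
clock: 25.15
position: [0.6842, 0.0123, 0.1002]
eef_rot: [[0.909, 0.417, 0.003], [0.417, -0.909, -0.0], [0.002, 0.001, -1.0]]
force: [-0.8, -0.4, 6.8]
finger_gap: 0.237
```

Request:
arm_command(
  rows="0 0 0 0 0 -0.01 0.01; 0 0 0 0 0 -0.03 0.01; 0 0 0 0 0 -0.06 0.01; 0 0 0 0 0 -0.1 0.01; 0 0 0 0 0 -0.14 0.01; 0 0 0 0 0 -0.16 0.01; 0 0 0 0 0 -0.16 0.01",
)

```text
clock: 25.85
position: [0.6844, 0.0127, 0.2629]
eef_rot: [[0.909, 0.417, 0.006], [0.417, -0.909, 0.0], [0.006, 0.002, -1.0]]
force: [-0.3, -0.3, -1.6]
finger_gap: 0.236
```

```bash
python3 near.py v_w
python3 - <<'E'
from h import *
s=env.read_state();R=s['eef_rot'];p=s['position']
for g in ([.4762,-.2443,p[2]],): print((R.T@(np.array(g)-p)).round(4))
E
```

```text
25.85 [0.68444875 0.01269925 0.26291872] [[0.909, 0.4168, 0.0062], [0.4168, -0.909, 0.0003], [0.0058, 0.0023, -1.0]] 0.020152154723154663
[330.2 297.5] [  61   78 2938] [ 0.5909 -0.0345  0.105 ] tool [-0.1056  0.0035  0.1573]
[-0.2957  0.1469 -0.0006]
```

View pics/v_w.png

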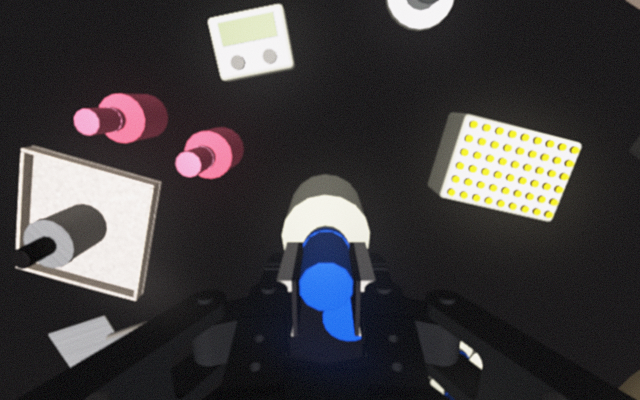

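Request:
arm_command(
  rows="0 0 0 -0.018 0.009 0 0.01; 0 0 0 -0.055 0.027 0 0.01; 0 0 0 -0.095 0.047 0 0.01; 0 0 0 -0.135 0.067 0 0.01; 0 0 0 -0.175 0.087 0 0.01; 0 0 0 -0.215 0.107 0 0.01; 0 0 0 -0.25 0.124 0 0.01; 0 0 0 -0.28 0.139 0.01 0.01; 0 0 0 -0.293 0.1455 0.02 0.01; 0 0 0 -0.2957 0.1469 0.02 0.01; 0 0 0 -0.2957 0.1469 0.02 0.01; 0 0 0 -0.2957 0.1469 0.02 0.01; 0 0 0 -0.2957 0.1469 0.02 0.01",
)

```text
clock: 27.2
position: [0.4768, -0.2431, 0.2386]
eef_rot: [[0.908, 0.419, 0.001], [0.419, -0.908, 0.0], [0.001, 0.0, -1.0]]
force: [0.2, -0.7, -1.1]
finger_gap: 0.236
```

```bash
python3 fit.py x_w .0048
```

```text
27.2 [ 0.47679801 -0.24313063  0.23861941] [ 8.e-04  2.e-04 -1.e+00] gap 0.020134188000080315 [ 0.19061107 -0.65756836 -1.11670858]
slot 1 [323.   60.9] [ 29  32 771] [ 0.5615 -0.2014  0.109 ]
slot 0 [382.3  96.2] [ 30  30 714] [ 0.5577 -0.2487  0.109 ]
slot 2 [264.5  99.5] [ 30  30 708] [ 0.5211 -0.1747  0.109 ]
slot 6 [325.1 131.7] [ 29  29 673] [ 0.5185 -0.2227  0.109 ]
slot 5 [383.1 162.4] [ 29  28 641] [ 0.5163 -0.2707  0.109 ]
slot 3 [270.1 166.5] [ 29  28 639] [ 0.4786 -0.1965  0.109 ]
held px [325.7 286.4] [  54   48 2082] axis [ 0.4767 -0.2425  0.2434] tool off [ 0.0002 -0.0006 -0.0048]
centre (0.518267196474653-0.2226693781367128j) -33.501162908341996 res mm [0.28 0.71 0.09 0.53]
240 [ 0.4753 -0.2441] tool shift from TCP [-0.0018  0.0002 -0.    ]
300 [ 0.5153 -0.2706] tool shift from TCP [0.0235 0.0411 0.    ]
mid [ 0.5183 -0.2227] tool shift from TCP [ 0.0462 -0.0012  0.    ]
```

View pics/x_w.png

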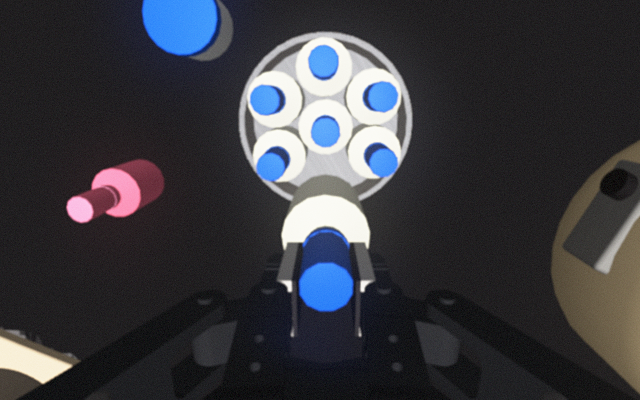

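Request:
arm_command(
  rows="0 0 0 -0.0015 0.001 0 0.01; 0 0 0 -0.0015 0.001 0.02 0.01; 0 0 0 -0.0015 0.001 0.045 0.01; 0 0 0 -0.0015 0.001 0.065 0.01; 0 0 0 -0.0015 0.001 0.069 0.01; 0 0 0 -0.0015 0.001 0.069 0.01; 0 0 0 -0.0015 0.001 0.069 0.01; 0 0 0 -0.0015 0.001 0.069 0.01",
)

```text
clock: 28.05
position: [0.4754, -0.2463, 0.1705]
eef_rot: [[0.909, 0.417, 0.002], [0.417, -0.909, -0.001], [0.001, 0.002, -1.0]]
force: [0.1, -0.3, -1.0]
finger_gap: 0.242
```

```bash
python3 fit.py y_w .0048
```

```text
28.05 [ 0.47536948 -0.2463255   0.17053979] [ 0.0017 -0.001  -1.    ] gap 0.020631126866568334 [ 0.06352981 -0.26485977 -0.97026989]
slot 1 [316.5  40.9] [  42   45 1495] [ 0.5616 -0.2013  0.109 ]
slot 0 [398.8  90. ] [  41   43 1366] [ 0.5579 -0.249   0.109 ]
slot 2 [236.1  94.9] [  41   41 1356] [ 0.521  -0.1744  0.109 ]
slot 6 [320. 139.] [  39   39 1232] [ 0.5184 -0.2228  0.109 ]
slot 5 [398.5 179.5] [  38   38 1137] [ 0.5163 -0.2707  0.109 ]
slot 3 [246.5 185.4] [  38   38 1120] [ 0.4787 -0.1966  0.109 ]
held px [325.6 286.5] [  53   48 2057] axis [ 0.4753 -0.2457  0.1753] tool off [ 0.0001 -0.0006 -0.0048]
centre (0.5183106582541671-0.22266416133112654j) -33.49188132541984 res mm [0.34 0.5  0.44 0.56]
240 [ 0.4754 -0.2441] tool shift from TCP [ 0.0009 -0.002  -0.    ]
300 [ 0.5154 -0.2706] tool shift from TCP [0.0263 0.0387 0.0001]
mid [ 0.5183 -0.2227] tool shift from TCP [ 0.0489 -0.0036  0.    ]
```

View pics/y_w.png

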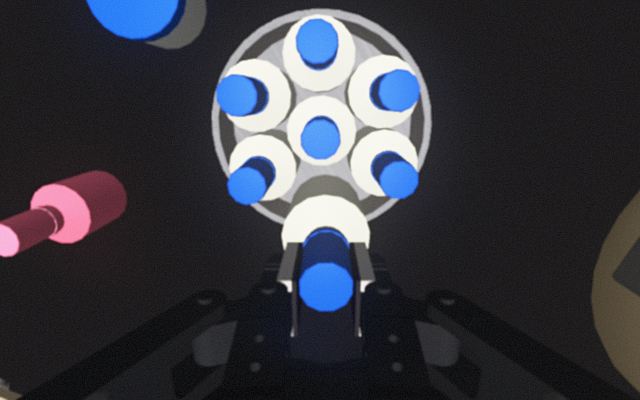

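Request:
arm_command(
  rows="0 0 0 0.0015 -0.0007 0 0.01; 0 0 0 0.0015 -0.0007 0.006 0.01; 0 0 0 0.0015 -0.0007 0.012 0.01; 0 0 0 0.0015 -0.0007 0.018 0.01; 0 0 0 0.0015 -0.0007 0.024 0.01; 0 0 0 0.0015 -0.0007 0.028 0.01; 0 0 0 0.0015 -0.0007 0.028 0.01; 0 0 0 0.0015 -0.0007 0.028 0.01",
)

```text
clock: 28.9
position: [0.4758, -0.2448, 0.1413]
eef_rot: [[0.909, 0.417, -0.0], [0.417, -0.909, 0.0], [0.0, -0.0, -1.0]]
force: [-0.4, 1.0, -0.7]
finger_gap: 0.241
```

```bash
python3 fit.py z_w .0048
```

```text
28.9 [ 0.47584378 -0.24479325  0.14130188] [-0.e+00  1.e-04 -1.e+00] gap 0.020552030832181902 [-0.37347468  0.99930445 -0.66218213]
slot 1 [318.  32.] [  51   54 2137] [ 0.5617 -0.2013  0.109 ]
slot 0 [415.6  90.8] [  49   51 1929] [ 0.5579 -0.2491  0.109 ]
slot 2 [222.6  96.8] [  48   50 1888] [ 0.521  -0.1744  0.109 ]
slot 6 [321.8 148.6] [  46   46 1693] [ 0.5184 -0.2228  0.109 ]
slot 5 [413.7 195.8] [  44   43 1517] [ 0.5162 -0.2707  0.109 ]
slot 3 [235.9 202.4] [  45   43 1496] [ 0.4787 -0.1966  0.109 ]
held px [325.6 286.5] [  53   48 2051] axis [ 0.4757 -0.2442  0.1461] tool off [ 0.0001 -0.0006 -0.0048]
centre (0.5183794330552223-0.22266897474289682j) -33.46803964410316 res mm [0.4  0.48 0.45 0.51]
240 [ 0.4754 -0.2441] tool shift from TCP [-0.0001 -0.0008  0.    ]
300 [ 0.5155 -0.2706] tool shift from TCP [ 0.0253  0.04   -0.    ]
mid [ 0.5184 -0.2227] tool shift from TCP [ 0.0479 -0.0024  0.    ]
```

View pics/z_w.png

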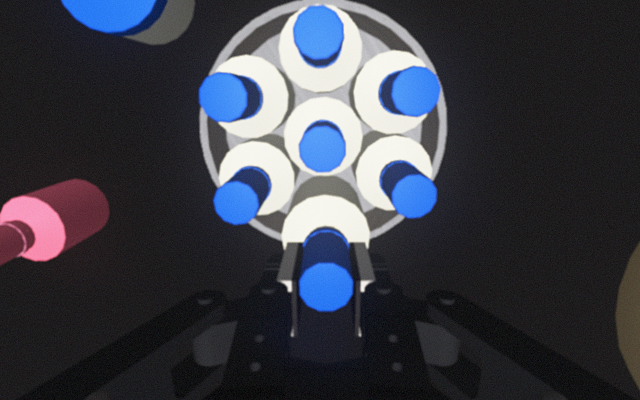

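Request:
arm_command(
  rows="0 0 0 0 0 0.006 0.01; 0 0 0 0 0 0.012 0.01; 0 0 0 0 0 0.018 0.01; 0 0 0 0 0 0.024 0.01; 0 0 0 0 0 0.03 0.01; 0 0 0 0 0 0.034 0.01; 0 0 0 0 0 0.034 0.01; 0 0 0 0 0 0.035 0.01; 0 0 0 0 0 0.035 0.01",
)

```text
clock: 29.85
position: [0.4758, -0.2449, 0.1064]
eef_rot: [[0.909, 0.417, 0.0], [0.417, -0.909, -0.0], [0.0, 0.0, -1.0]]
force: [1.1, -0.1, -1.5]
finger_gap: 0.238
```

Request:
arm_command(
  rows="0 0 0 0 0 0.001 0.01; 0 0 0 0 0 0.002 0.01; 0 0 0 0 0 0.002 0.01",
)

```text
clock: 30.15
position: [0.4758, -0.2449, 0.1043]
eef_rot: [[0.909, 0.417, 0.0], [0.417, -0.909, -0.0], [0.0, 0.0, -1.0]]
force: [1.5, -0.1, -1.4]
finger_gap: 0.234
```

Request:
arm_command(
  rows="0 0 0 0 0 0.0005 0.01; 0 0 0 0 0 0.001 0.01; 0 0 0 0 0 0.001 0.01",
)

```text
clock: 30.45
position: [0.4762, -0.2449, 0.1041]
eef_rot: [[0.909, 0.417, 0.001], [0.417, -0.909, -0.001], [0.0, 0.001, -1.0]]
force: [-1.5, 1.8, 6.2]
finger_gap: 0.235
```

Floor contact is at 0.1041, against an expected 0.1042. I'll release and retreat.

Request:
arm_command(
  rows="0 0 0 0 0 0 0.034; 0 0 0 0 0 0 0.034; 0 0 0 0 0 0 0.034; 0 0 0 0 0 -0.01 0.034; 0 0 0 0 0 -0.035 0.034; 0 0 0 0 0 -0.075 0.034; 0 0 0 0 0 -0.115 0.034; 0 0 0 0 0 -0.155 0.034; 0 0 0 0 0 -0.19 0.034; 0 0 0 -0.03 0 -0.2 0.034; 0 0 0 -0.05 0 -0.2 0.034; 0 0 0 -0.05 0 -0.2 0.034; 0 0 0 -0.05 0 -0.2 0.034",
)

```text
clock: 31.75
position: [0.4304, -0.2655, 0.3039]
eef_rot: [[0.909, 0.416, 0.001], [0.416, -0.909, -0.0], [0.0, 0.001, -1.0]]
force: [-0.5, -0.3, 0.3]
finger_gap: 0.397
```

```bash
python3 fit.py zz_w
python3 - <<'E'
from h import *
F={n:grab_frame(n) for n in("scene","top")}
cv2.imwrite("pics/zz_s.png",cv2.resize(F["scene"]["image"][100:320,150:470,::-1],None,fx=2.4,fy=2.4))
cv2.imwrite("pics/zz_t.png",cv2.resize(F["top"]["image"][60:340,140:480,::-1],None,fx=2,fy=2))
B={n:[c for c,s in blobs(f["image"])[0]] for n,f in F.items()}
for c in B["top"]:
    c1,d1=rays(F["top"],c)
    for e in B["scene"]:
        c2,d2=rays(F["scene"],e); p,g=tri(c1,d1[0],c2,d2[0])
        if g<.006 and .03<p[2]<.13: print(c.round(0),e.round(0),p.round(4),round(g,4))
E
```

```text
31.75 [ 0.43039531 -0.2654995   0.30388242] [ 6.e-04 -4.e-04 -1.e+00] gap 0.03390163768572389 [-0.47069455 -0.28725418  0.33108304]
slot 1 [321.6   7.4] [ 24  18 368] [ 0.5587 -0.2024  0.109 ]
slot 0 [371.3  33.8] [ 25  27 513] [ 0.5576 -0.249   0.109 ]
slot 2 [273.2  36.9] [ 24  27 506] [ 0.5209 -0.1746  0.109 ]
slot 6 [323.7  65.3] [ 24  25 484] [ 0.5178 -0.2231  0.109 ]
slot 5 [371.9  91.1] [ 23  24 454] [ 0.5159 -0.2703  0.109 ]
slot 3 [278.2  95. ] [ 23  23 449] [ 0.4787 -0.1969  0.109 ]
slot 4 [325.6 120.2] [ 22  25 437] [ 0.4762 -0.2439  0.109 ]
centre (0.5175113345673296-0.2230713836596508j) -33.5760223392746 res mm [1.89 0.61 0.66 1.3 ]
240 [ 0.4745 -0.2444] tool shift from TCP [ 0.0489 -0.0008  0.    ]
300 [ 0.5145 -0.271 ] tool shift from TCP [0.0742 0.04   0.0001]
mid [ 0.5175 -0.2231] tool shift from TCP [ 0.0969 -0.0023  0.    ]
[353. 207.] [285. 209.] [ 0.5524 -0.0787  0.055 ] 0.0008
[418. 201.] [229. 215.] [ 0.5636 -0.2018  0.0938] 0.0004
[443. 204.] [207. 219.] [ 0.5596 -0.2496  0.0939] 0.0001
[404. 222.] [239. 197.] [ 0.5223 -0.1738  0.096 ] 0.0
[430. 224.] [216. 202.] [ 0.52   -0.2233  0.0945] 0.0004
[456. 226.] [193. 205.] [ 0.5177 -0.2721  0.0972] 0.0002
[416. 245.] [224. 184.] [ 0.4798 -0.1962  0.0974] 0.0014
[441. 247.] [203. 188.] [ 0.4772 -0.2441  0.0978] 0.0001
```

View pics/zz_w.png

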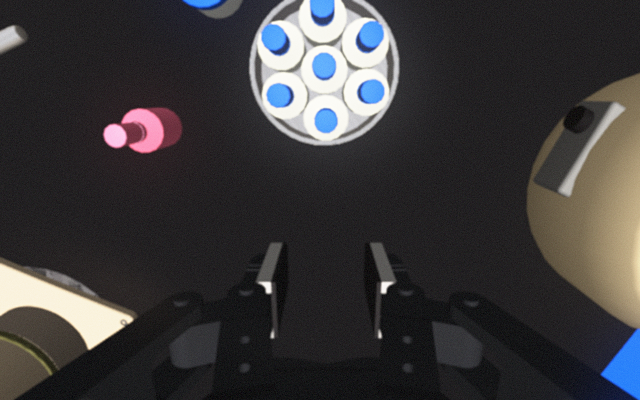

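View pics/zz_s.png

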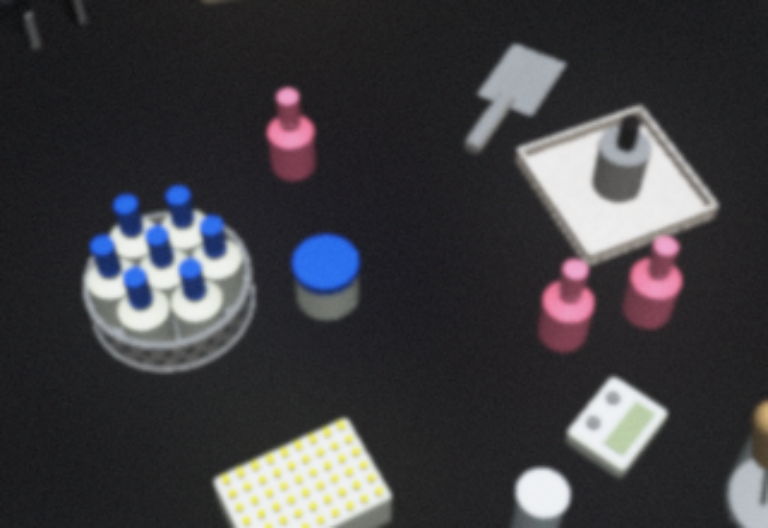

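View pics/zz_t.png

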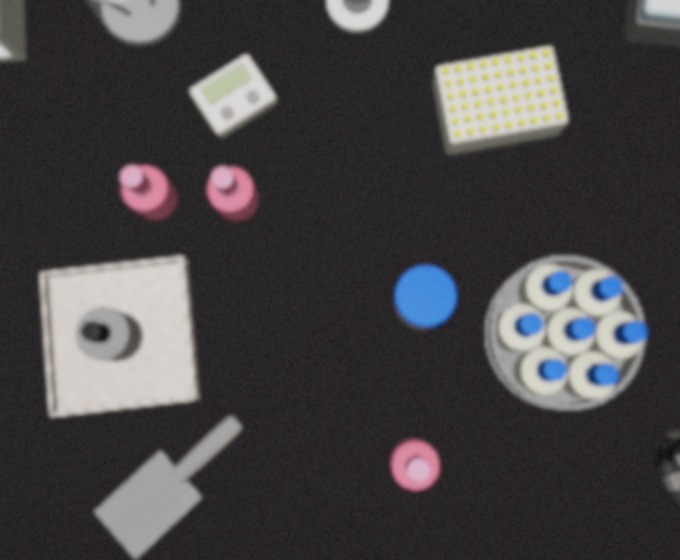

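All seven bottles stand in the basket with their cap heights level, the jar is upright in the tray, and the bystanders have not moved. I'm handing the job in.

```bash
python3 -c "
from workcell import env
print(env.sign_off())"
```

```text
the job is handed in; nothing more can be done
None
```

The job is done and handed in at about 32 s. I lifted the steel jar out by its knob and stood it upright near the middle of the white tray. I then packed the three bench bottles into the basket at the middle, 300 degrees and 240 degrees. Each was lowered until the floor took its weight before I released it.

**Final checks:**
- **Bottles:** the top and scene views together put all seven caps within about 4 mm of the same height. They stand in the one-plus-six pattern, each cap within about 2 mm of its place.
- **Forces:** the wrist force readings I took stayed at or below about 10 N.
- **Everything else:** the jar stands in the tray. The tub measured the same place to within about 0.1 mm, and the pink bottles, spatula, timer and tip box look unmoved in the pictures.

**Disagreements:**
- **Camera scatter:** views differed by 1–2 mm, and the basket rim fit was about 4 mm off the centre given by the caps. I placed bottles from relative wrist-camera readings instead.
- **Jar height:** the knob top measured 3 mm lower in two views than the text implies.
- **Final wrist picture:** the last layout fit had residuals up to 1.9 mm because one cap was cut off at the picture's edge.

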